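Pack the multitool, snap the tub's lid on and store the tub

ROBOT

A 6-joint arm with a two-finger parallel gripper is mounted at the origin on the work surface. World frame = base frame: x ahead of the robot, y to its left, z up, the work surface at z = 0. Lengths are in m, angles in rad, forces in N, time in s.
With the tool pointing down it reaches from about 0.325 to 0.85 m from the base axis. Payload 4.4 kg.
Tool frame: the origin (TCP) lies on the centre line of the jaws, within the pads' length; the fingertips stand 8 mm ahead of it and the grasp point (between the pads) lies 11 mm behind it (tip_extent is the distance from the TCP to the fingertips, in m); z points along the fingers, y is the direction in which the jaws open and shut (so a half turn about z gives the same grasp; the last joint's range is limited). The gripper opens to 94 mm and grips with 3 to 60 N. Pads are 16 mm wide; open, the fingers measure 119 mm over their backs; the gripper's body (75 mm by 177 mm) begins 78 mm behind the grasp point.
Start: joints at [1.012, 0.207, 1.542, -0, 1.393, -0.15], TCP at [0.228, 0.528, 0.213] pointing down, gripper open.
Joint ranges: [-2.73, 2.73], [-0.86, 2.22], [0.23, 2.46], [-1.11, 4.25], [0.08, 2.63], [-2.82, 2.82]. Speed limits (rad/s): [2.79, 2.79, 3.14, 3.14, 3.14, 3.14].

INTERFACE

Orientations are given as [roll, pitch, yaw] about the fixed x, y, z axes, in that order (R = Rz(yaw) Ry(pitch) Rx(roll)).
In Python, from rig import * gives the robot as it stands.
- The arm moves only by the shell command python3 -m jog 'ROWS'. ROWS is JSON, a list that holds one entry, the list of rows, each a list of 7 numbers: the shift along the tool's x, y, z in cm, then the turn, a rotation vector about the tool's x, y, z in degrees, then the finger opening in cm, from 0 to 9.4. A call has exactly 10 rows; each row is the pose to reach, as a shift and turn from the pose commanded when the call began, along the tool's axes at that moment; what a row does not reach only later rows make up. A row lasts 1/10 s, in which the tool goes at most 50 mm and 8.59 degrees, less where a joint would pass 70% of its speed; a pose out of reach is approached as far as the arm can. A call with a gripper value outside its range is refused whole. The fingers move at their own pace and stop on an object; the grip force is fixed at half the most. Time passes only in rows, so rows that repeat a pose let the fingers close, or fill a call up. It gives the time, the measured TCP pose, the force and the opening at its end, in the units of the state.
- read_state(): the state, without advancing time (a new reading comes with each control period).
- capture(name): name is "side" or "top"; returns (picture, depth): 384x512x3 uint8, red, green, blue; 384x512 float32, m along the optical axis (not along the pixel's ray), 0 where there is no reading.
- camera_params(name): a dict with "fov_y" (degrees; the focal length in pixels is half the picture's height over the tangent of half this angle, whatever the lens; pixels are square), "cx", "cy" (the principal point, pixels), "R" (3x3) and "t" (3): a world point X has camera coordinates R X + t. Camera axes: x right, y down, z forward; pixel columns grow to the right and rows downward; lengths in m; the calibration is good to about 2 mm. A picture is of the moment at which its call begins. camera_params takes no time and is no camera call.
- job_done(): hands the job in, once; it reports no verdict.
The state is a dict: "clock": time; "qpos": joint angles; "qvel": joint speeds; "effort": joint torques, N m; "position": TCP position; "eef_rot": TCP orientation; "wrist_force": force on the tool from outside, world axes, zero at the start; "ft_torque": the same for the moment, N m; "gripper_width": finger opening in m.
Only numpy, scipy, OpenCV 4.12 (cv2) and the standard library are available. Lean on these libraries where they do the work, as an engineer would, in place of code of your own. Each camera call takes 0.05 s, during which the arm holds its last target.

TASK

Lay the red multitool in the long bay of the open white repair tub, then press the blue lid that belongs to it fully home, until both end catches have snapped over it. Then set the closed tub down flat in the empty bay of the bamboo tray, let go, and leave the other things on the shelf where they are; keep the tub upright.

Things in the scene. Friction and masses are not known exactly. Their poses are not given: they have to be found in the camera images.
- tub: open white plastic tub, 150 (x) x 90 (y) x 55 mm high, walls and floor 5 mm, loose, 0.3 kg; origin: centre of its underside, z up. A blue sprung catch 34 mm wide stands up at the middle of each short end, to 77 mm above the underside; the heads slope (60 degrees) to guide the lid in: 155 mm apart at the top, 140 mm at the barbs
- tub_bay (a point): centre of the floor of the tub's long empty bay (tub frame: x = -17.5, y = 0, z = 5 mm). The bay is 105 mm long in x, 80 mm wide, and takes the multitool lying along the tub's x; a 30 mm high divider closes it at +x, the small bay beyond is full of patch packs. Axes as the tub's
- catch_a (a joint): catch on the tub's +x end: outward deflection in m. 0 = upright (at the start, and again when snapped over the lid), about 0.005 while the lid's end passes its barb. Sprung; each catch takes 4 to 10 N of downward push on the lid
- catch_b (a joint): catch on the tub's -x end, the same
- lid_handle (a point): centre of the blue lid's handle, a solid bar on the middle of the lid: 60 mm along x, 14 mm thick (y), 22 mm high. This point is 11 mm above the plate's top and 23 mm above the lid's underside; with the lid fully home it is over the tub's centre, 71 mm above the tub's underside. The closed tub can be carried by the handle
- lid: the same blue lid, 75 g, lying flat, right way up; origin: centre of its underside. Plate 150 (x) x 90 (y) x 5 mm, top 12 mm up; below it a round-edged ring 135 x 75 mm, 7 mm deep, which enters the tub's mouth with 2.5 mm to spare each side. Its x goes along the tub's x, either way round. Home: plate on the rim, both catches over its ends
- tool_center (a point): centre of the folded red multitool, 84 (x) x 26 (y) x 18 (z) mm, 0.13 kg, lying flat; z up
- multitool: the same multitool; origin: centre of its underside
- tray: fixed bamboo tray, two bays along its x. Origin: tray's underside, centre of the empty bay (the one nearer the robot). Bay floor 6 mm up, 117 mm in x, 190 mm in y; walls 26 mm high, 16 mm batten before the far bay, which holds a closed grey-lidded tub (centre x = +122 mm, handle top 88 mm high). The repair tub goes in with its x along the tray's y, either way round
- spare_lid: bystander: grey lid of a smaller tub, 116 x 90 mm, 34 mm high with its handle; origin: centre of its underside
- bell: bystander: chrome bell, 52 mm wide, 34 mm high; origin: centre of its underside
- light: bystander: black silicone light, 58 x 32 x 23 mm; origin: centre of its underside
- patch_tin: bystander: flat green tin, 52 x 36 x 14 mm; origin: centre of its underside
- oil_bottle: bystander: small black bottle with a red cap, 34 mm across, 105 mm high, standing close to the tub; origin: centre of its underside
- spoke_key: bystander: steel spoke key, 32 mm across, 9 mm high, lying close to the tub; origin: centre of its underside
- tyre_lever: bystander: flat orange plastic tyre lever, 100 x 18 x 9 mm, lying on the grey lid beside its handle; origin: centre of its underside
Things that resemble listed ones, but are neither listed nor needed, are in the scene too. There is more than one size of the lid; the one meant has the size given above.

How it is judged:
By the outcome, as a careful person would: the job done as asked, in the order asked, and still so for the second after the job is handed in, with the robot touching nothing.
It also fails if it takes over 64 s, if anything falls off the work surface, if the arm or the gripper's body presses on something with over 40 N, if the wrist force passes 120 N, or if a joint passes its speed limit or range.

## Working session

There is one attempt and no reset: what is moved stays moved. The work goes in short steps, Python scripts to look and compute and a shell command to move; the robot and the scene stay as the last step left them, time stands still between calls to the robot, and variables do not carry over. Pictures are saved under pics/ and viewed, and the job is handed in when it is done.

```bash
ls; mkdir -p pics; python3 - <<'E'
from rig import *
import cv2
s=read_state(); print(s)
for n in("top","side"):
    p,d=capture(n); cv2.imwrite(f"pics/{n}0.png",cv2.resize(p[:,:,::-1],(800,600),interpolation=cv2.INTER_CUBIC))
    import numpy as np
    np.savez(f"pics/{n}0.npz",p=p,d=d)
    print(camera_params(n))
E
```

```text
pics
{'clock': 0.0, 'qpos': array([ 1.01248013e+00,  2.07433576e-01,  1.54294566e+00,  1.93119709e-06,
        1.39349570e+00, -1.50489719e-01]), 'qvel': array([-0.00163478, -0.00012866, -0.0004374 ,  0.00074294,  0.00090762,
       -0.00028707]), 'effort': array([ 1.50366213e-03, -3.70889032e+01, -2.81419909e+01,  6.99836109e-02,
        3.62687290e-02, -1.57151244e-04]), 'position': array([0.22763448, 0.52716145, 0.21228703]), 'eef_rot': array([-3.13933645e+00, -3.44043987e-04,  2.73376544e+00]), 'wrist_force': array([ 1.36891042, -0.18870052, -0.12964905]), 'ft_torque': array([ 0.00773448, -0.03485128,  0.00151946]), 'gripper_width': 0.09426688526332114}
{'fov_y': 47.574152416186, 'cx': 249.43088069759676, 'cy': 193.9208387102519, 'R': array([[-0.02063946, -0.99976194, -0.00707714],
       [-0.98937854,  0.02144284, -0.14377175],
       [ 0.14388928,  0.0040346 , -0.98958557]]), 't': array([0.01877991, 0.5211426 , 1.17186784])}
{'fov_y': 43.17457853362555, 'cx': 253.5152470367391, 'cy': 198.44862369723543, 'R': array([[ 0.99715916, -0.07526462,  0.00297315],
       [-0.03382555, -0.48271464, -0.87512423],
       [ 0.06730107,  0.87253757, -0.48388919]]), 't': array([-0.52035275,  0.05364194,  1.60779353])}
```

View pics/top0.png

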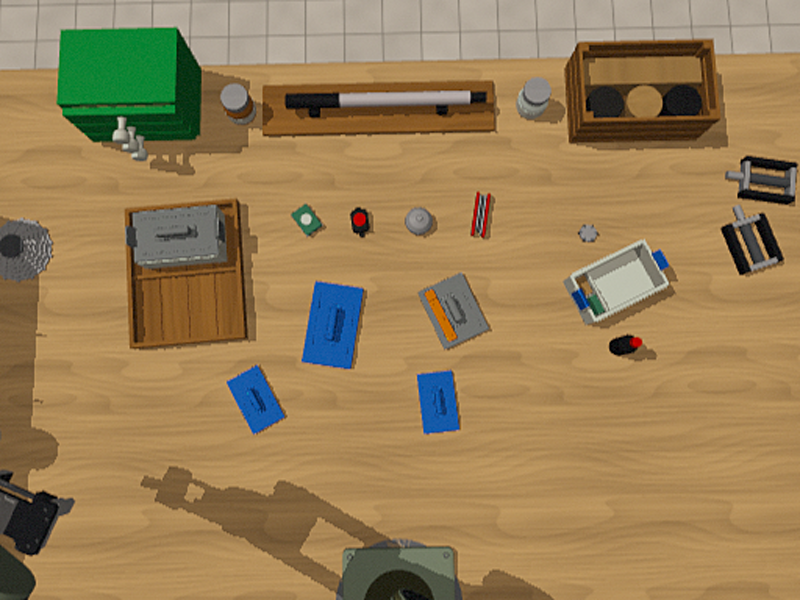

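View pics/side0.png

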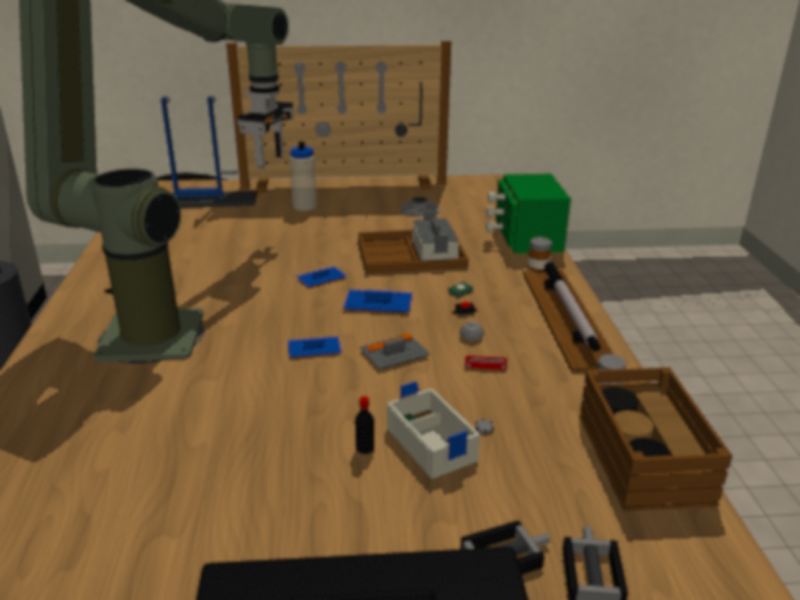

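The top view shows the tub at about (620,282) and the multitool at (481,215). The largest blue lid is at (333,325) with two smaller ones at (256,398) and (438,402). The tray's empty bay is at (188,308). Next I'll measure these.

```bash
cat > h.py <<'E'
import numpy as np, cv2
from rig import *
def cam(n):
    c=camera_params(n); f=192/np.tan(np.radians(c['fov_y']/2)); return f,c['cx'],c['cy'],np.array(c['R']),np.array(c['t'])
def cloud(d,n="top"):
    f,cx,cy,R,t=cam(n); v,u=np.mgrid[:384,:512]
    P=np.stack([(u-cx)/f*d,(v-cy)/f*d,d],-1); return (P-t)@R
def pix2z(u,v,z,n="top"):
    f,cx,cy,R,t=cam(n); r=R.T@np.array([(u-cx)/f,(v-cy)/f,1]); o=-R.T@t
    return o+r*(z-o[2])/r[2]
def proj(X,n="top"):
    f,cx,cy,R,t=cam(n); c=R@np.array(X)+t; return f*c[0]/c[2]+cx,f*c[1]/c[2]+cy
def rect(Q):
    (c,(w,h),a)=cv2.minAreaRect((Q[:,:2]*1000).astype(np.float32))
    if w<h: w,h,a=h,w,a+90
    a=(a+90)%180-90
    return f"c=({c[0]:.1f},{c[1]:.1f}) {w:.0f}x{h:.0f} long-axis {a:.1f}deg z med {np.median(Q[:,2])*1000:.1f} n={len(Q)}"
def crop(p,u0,v0,u1,v1,name,k=6):
    cv2.imwrite(name,cv2.resize(p[v0:v1,u0:u1,::-1],None,fx=k,fy=k,interpolation=cv2.INTER_CUBIC))
E
python3 - <<'E'
from h import *
z=np.load("pics/top0.npz");p,d=z['p'],z['d']
X=cloud(d)
hsv=cv2.cvtColor(p,cv2.COLOR_RGB2HSV)
H,S,V=[hsv[...,i].astype(int) for i in range(3)]
def comps(m,name,mn=8):
    n,l,st,c=cv2.connectedComponentsWithStats(m.astype(np.uint8))
    for i in range(1,n):
        if st[i,4]>=mn: print(name,st[i,:2],rect(X[(l==i)&(d>0)]))
comps((H>100)&(H<125)&(S>150),"blue")
comps(((H<6)|(H>174))&(S>150),"red")
box=np.zeros_like(H,bool); box[140:220,355:440]=1
comps(box&(S<60)&(V>100)&(X[...,2]>.045),"tubrim")
comps(box&(X[...,2]>.045)&(X[...,2]<.06),"tubrim2")
print("table z",np.median(X[300:320,200:300,2]))
crop(p,355,140,440,235,"pics/c_tub.png",6)
crop(p,75,120,165,230,"pics/c_tray.png",5)
crop(p,290,115,325,160,"pics/c_tool.png",10)
# tray
box[:]=0; box[125:225,78:160]=1
comps(box&(X[...,2]>.019)&(X[...,2]<.032),"traywall")
comps(box&(X[...,2]>.002)&(X[...,2]<.012),"floor",100)
E
```

```text
blue [486 148] c=(632.4,-681.3) 27x4 long-axis 14.1deg z med 6.1 n=11
blue [417 160] c=(584.4,-464.4) 30x11 long-axis 21.5deg z med 69.4 n=63
blue [469 162] c=(592.8,-626.4) 24x2 long-axis 25.0deg z med 6.3 n=10
blue [193 180] c=(488.8,113.1) 147x89 long-axis -9.8deg z med 12.7 n=1615
blue [366 185] c=(519.4,-326.0) 32x9 long-axis 22.3deg z med 59.5 n=79
blue [390 217] c=(441.6,-385.6) 16x1 long-axis -7.6deg z med 15.0 n=8
blue [145 234] c=(358.6,252.3) 105x63 long-axis 28.2deg z med 9.3 n=831
blue [267 238] c=(346.2,-73.3) 104x62 long-axis 5.4deg z med 8.8 n=835
red [302 123] c=(689.1,-152.2) 78x5 long-axis -9.5deg z med 17.4 n=55
red [308 124] c=(685.6,-171.8) 79x6 long-axis -10.5deg z med 17.2 n=59
red [226 136] c=(681.3,61.8) 24x21 long-axis 1.1deg z med 22.2 n=61
red [403 216] c=(436.3,-416.7) 50x14 long-axis 82.1deg z med 102.9 n=44
tubrim [364 153] c=(552.2,-393.5) 156x93 long-axis -65.0deg z med 53.8 n=382
tubrim2 [364 153] c=(552.8,-394.0) 159x93 long-axis -65.0deg z med 53.8 n=441
tubrim2 [394 214] c=(449.2,-388.8) 16x3 long-axis -32.1deg z med 52.9 n=9
table z -0.00012822362783645715
traywall [ 80 127] c=(590.2,381.0) 260x209 long-axis 4.1deg z med 26.4 n=993
traywall [143 157] c=(627.1,308.1) 19x1 long-axis 6.8deg z med 25.1 n=8
traywall [108 165] c=(608.2,366.4) 86x2 long-axis -84.5deg z med 25.2 n=34
traywall [ 91 169] c=(602.1,447.3) 15x2 long-axis -89.2deg z med 24.9 n=8
traywall [ 98 168] c=(604.3,427.8) 16x2 long-axis -88.9deg z med 23.8 n=8
floor [ 85 131] c=(653.6,388.0) 188x118 long-axis -86.3deg z med 7.1 n=486
floor [ 86 173] c=(531.1,379.3) 187x119 long-axis -85.9deg z med 6.9 n=2525
```

View pics/c_tub.png

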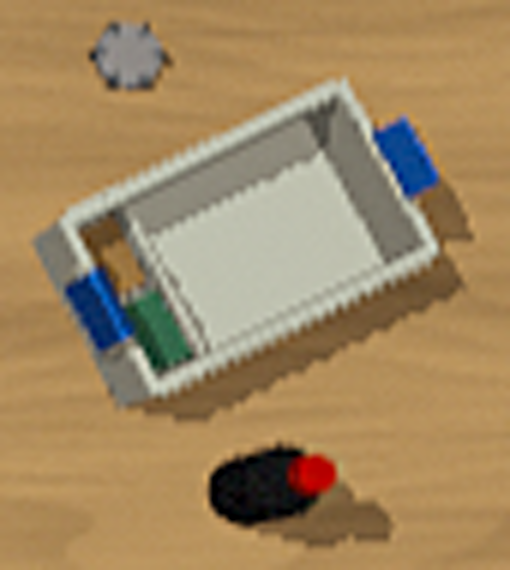

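View pics/c_tray.png

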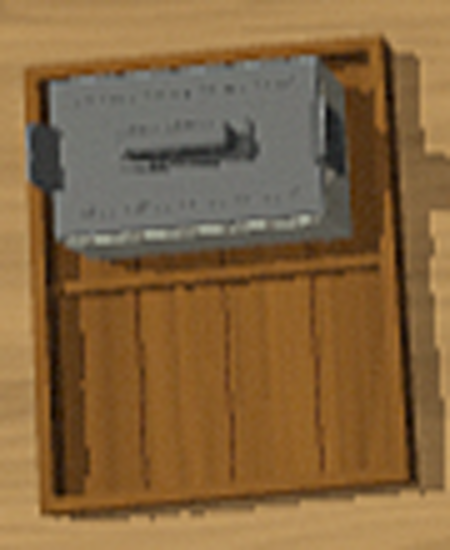

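View pics/c_tool.png

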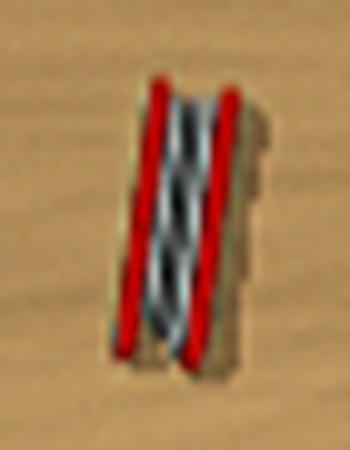

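The crops show the patch packs at the tub's upper-left end, so its +x is on that side and its yaw is about 115°. The multitool lies at about −10°. The tray's outer corners in the crop are at (28,70), (383,38), (413,488) and (42,512). I'll refine the tray, the bottle and the lid handle.

```bash
python3 - <<'E'
from h import *
z=np.load("pics/top0.npz");p,d=z['p'],z['d'];X=cloud(d)
f,cx,cy,R,t=cam("top"); print("cam",-R.T@t)
m=lambda u,v,zz,u0=75,v0=120,k=5: pix2z(u0+(u+.5)/k-.5,v0+(v+.5)/k-.5,zz)*1000
for c in [(28,70),(383,38),(413,488),(42,512)]: print("tray top corner",m(*c,.026).round(1))
# rotate into tray frame, histogram of z profile along x
a=np.radians(4.1);e=np.array([np.cos(a),np.sin(a)]);n=np.array([-e[1],e[0]])
Q=X[125:225,78:160].reshape(-1,3);sx=Q[:,:2]@e*1000;sy=Q[:,:2]@n*1000
y0=np.array([.531,.379])@n*1000;x0=np.array([.531,.379])@e*1000
print("x0",x0,y0)
w=abs(sy-y0)<60
for b in np.arange(-80,80,3.):
    k=w&(abs(sx-x0-b)<1.5)
    if k.sum(): print("x",b,(np.median(Q[k,2])*1000).round(1),k.sum(),end=" | ")
print()
w=abs(sx-x0)<40
for b in list(np.arange(-115,-80,3.))+list(np.arange(80,116,3.)):
    k=w&(abs(sy-y0-b)<1.5)
    if k.sum(): print("y",b,(np.median(Q[k,2])*1000).round(1),end=" | ")
print()
Q=X[200:235,380:415].reshape(-1,3);C=p[200:235,380:415].reshape(-1,3)
k=(Q[:,2]>.095); print("bottle top",rect(Q[k]))
# lid handle
Q=X[175:240,190:240].reshape(-1,3);k=Q[:,2]>.025;print("handle",rect(Q[k]))
k=(Q[:,2]>.009)&(Q[:,2]<.016);print("plate",rect(Q[k]))
Q=X[115:165,290:325].reshape(-1,3);k=Q[:,2]>.012;print("tool",rect(Q[k]))
E
```

```text
cam [0.34737569 0.00287265 1.23472199]
tray top corner [708.5 489.8  26. ]
tray top corner [722.9 285.9  26. ]
tray top corner [463.2 266.1  26. ]
tray top corner [454.2 473.   26. ]
x0 556.7385871384191 340.06491379017154
x -80.0 0.8 37 | x -77.0 0.7 47 | x -74.0 0.6 46 | x -71.0 3.4 80 | x -68.0 26.8 54 | x -65.0 27.6 45 | x -62.0 25.5 27 | x -59.0 8.1 30 | x -56.0 6.0 46 | x -53.0 6.9 45 | x -50.0 6.9 40 | x -47.0 6.2 46 | x -44.0 6.2 43 | x -41.0 6.9 45 | x -38.0 6.8 44 | x -35.0 6.4 44 | x -32.0 7.5 43 | x -29.0 6.0 37 | x -26.0 6.5 48 | x -23.0 6.9 44 | x -20.0 6.9 45 | x -17.0 6.4 42 | x -14.0 6.7 45 | x -11.0 6.4 45 | x -8.0 6.5 42 | x -5.0 7.8 44 | x -2.0 7.4 43 | x 1.0 7.0 43 | x 4.0 7.0 46 | x 7.0 6.6 42 | x 10.0 6.7 43 | x 13.0 7.7 43 | x 16.0 7.4 40 | x 19.0 6.7 44 | x 22.0 6.5 42 | x 25.0 6.8 46 | x 28.0 6.9 44 | x 31.0 6.7 41 | x 34.0 7.5 44 | x 37.0 7.2 40 | x 40.0 6.6 38 | x 43.0 6.3 48 | x 46.0 7.2 45 | x 49.0 6.9 45 | x 52.0 7.3 41 | x 55.0 8.0 66 | x 58.0 17.4 50 | x 61.0 16.7 37 | x 64.0 8.1 20 | x 67.0 7.1 40 | x 70.0 7.0 39 | x 73.0 8.4 67 | x 76.0 33.5 235 | x 79.0 67.2 50 | 
y -115.0 2.3 | y -112.0 1.1 | y -109.0 1.6 | y -106.0 13.4 | y -103.0 26.5 | y -100.0 26.5 | y -97.0 25.1 | y -94.0 8.1 | y -91.0 7.2 | y -88.0 6.3 | y -85.0 6.6 | y -82.0 6.9 | y 80.0 7.0 | y 83.0 7.1 | y 86.0 8.1 | y 89.0 8.6 | y 92.0 17.3 | y 95.0 26.9 | y 98.0 27.1 | y 101.0 24.8 | y 110.0 2.1 | y 113.0 0.7 | 
bottle top c=(398.6,-202.7) 423x16 long-axis -78.2deg z med 104.3 n=44
handle c=(423.4,73.3) 203x44 long-axis 30.6deg z med 33.8 n=129
plate c=(490.3,112.8) 150x90 long-axis -9.9deg z med 12.4 n=1300
tool c=(533.5,-97.2) 421x40 long-axis -22.8deg z med 16.8 n=217
```

```bash
cat >> h.py <<'E'
from scipy.spatial.transform import Rotation as Ro
def plan(x,y,z,yaw):
    s=read_state(); R0=Ro.from_euler('xyz',s['eef_rot']).as_matrix(); p=np.array(s['position'])
    Rt=Ro.from_euler('xyz',[np.pi,0,np.radians(yaw)]).as_matrix()
    sh=R0.T@(np.array([x,y,z])-p)*100; rv=Ro.from_matrix(R0.T@Rt).as_rotvec(degrees=True)
    print("t",round(s['clock'],2),"pos",(p*1000).round(1),"rpy",np.degrees(s['eef_rot']).round(2),"w",round(s['gripper_width']*1000,1),"F",np.round(s['wrist_force'],1))
    print("shift cm",sh.round(2),"turn",rv.round(2),"| dist",round(np.linalg.norm(sh),1))
E
python3 - <<'E'
from h import *
plan(.6875,-.162,.12,170)
z=np.load("pics/top0.npz");p,d=z['p'],z['d'];X=cloud(d)
def sub(a,b,c,e,lo,hi):
    Q=X[a:b,c:e][d[a:b,c:e]>0]; return Q[(Q[:,2]>lo)&(Q[:,2]<hi)]
print("bottle",rect(sub(205,235,380,415,.09,.12)))
print("handle",rect(sub(175,240,190,240,.028,.04)))
print("tool",rect(sub(115,165,290,325,.012,.03)))
E
```

```text
t 0.1 pos [227.7 527.2 212.4] rpy [-1.7988e+02 -2.0000e-02  1.5663e+02] w 94.0 F [-0.4  0.8 -0.8]
shift cm [-69.55 -45.01   9.31] turn [ -0.12  -0.03 -13.37] | dist 83.4
bottle c=(439.8,-400.5) 16x16 long-axis -21.6deg z med 103.4 n=47
handle c=(490.0,113.0) 59x15 long-axis -10.7deg z med 33.7 n=108
tool c=(688.7,-162.6) 81x26 long-axis -10.4deg z med 16.5 n=208
```

```bash
python3 -m jog '[[[-6,-4,0.5,0,0,-2,9.4],[-10,-6.5,1,0,0,-4,9.4],[-14,-9,1.5,0,0,-6,9.4],[-18,-11.6,2,0,0,-8,9.4],[-22,-14.2,3,0,0,-10,9.4],[-26,-16.8,3,0,0,-12,9.4],[-30,-19.4,4,0,0,-13.4,9.4],[-34,-22,4,0,0,-13.4,9.4],[-38,-24.6,5,0,0,-13.4,9.4],[-42,-27.2,5.5,0,0,-13.4,9.4]]]'; python3 -c "
from h import *
plan(.688,-.1623,.12,169.8)"
```

```text
clock: 1.1
position: [0.5037, 0.1131, 0.1582]
eef_rot: [3.142, -0.001, 2.967]
wrist_force: [-0.2, 0.6, 0.7]
gripper_width: 0.094
t 1.1 pos [503.7 113.1 158.2] rpy [ 1.8000e+02 -5.0000e-02  1.7002e+02] w 94.0 F [-0.2  0.6  0.7]
shift cm [-22.93 -23.93   3.79] turn [ 0.   -0.05  0.22] | dist 33.4
```

```bash
python3 -m jog '[[[-3,-3,0.5,0,0,0,6],[-6,-6.3,1,0,0,0,6],[-9,-9.5,1.5,0,0,0,6],[-12,-12.7,2,0,0,0,6],[-15,-15.8,2.5,0,0,0,6],[-18,-19,3,0,0,0,6],[-21,-22,3.5,0,0,0.2,6],[-22.5,-23.5,3.8,0,0,0.2,6],[-22.93,-23.93,3.8,0,0,0.2,6],[-22.93,-23.93,3.8,0,0,0.2,6]]]'; python3 -c "
from h import *
p,d=capture('top');crop(p,270,95,350,165,'pics/a1.png',8)
plan(.688,-.1623,.010,169.8)"
```

```text
clock: 2.1
position: [0.6875, -0.1606, 0.12]
eef_rot: [3.141, -0.002, 2.963]
wrist_force: [0.1, -0.2, 0.6]
gripper_width: 0.06
t 2.15 pos [ 687.3 -159.6  120.4] rpy [ 1.7996e+02 -9.0000e-02  1.6984e+02] w 59.9 F [-0.   0.5  0. ]
shift cm [-0.14 -0.26 11.04] turn [ 0.04 -0.09  0.04] | dist 11.0
```

View pics/a1.png

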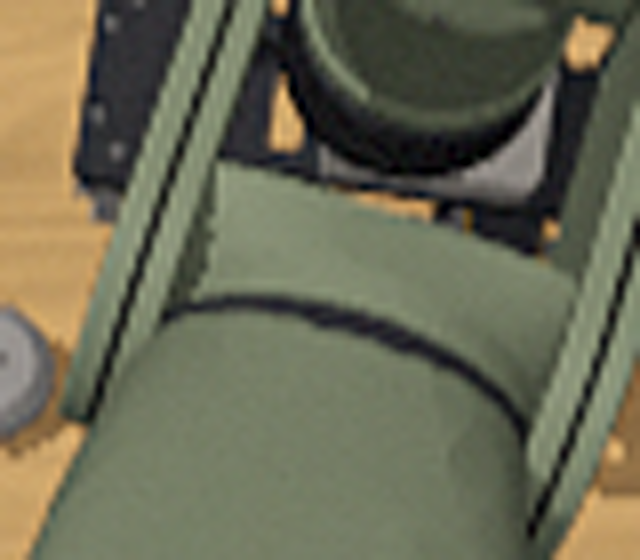

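The arm hides the multitool in this view, but the pose agrees within about 2 mm, so I'll descend and grip.

```bash
python3 -m jog '[[[0,0,2,0,0,0,6],[-0.1,-0.1,4.5,0,0,0,6],[-0.1,-0.1,7.5,0,0,0,6],[-0.1,-0.1,9.5,0,0,0,6],[-0.1,-0.1,10.6,0,0,0,6],[-0.1,-0.1,11,0,0,0,6],[-0.1,-0.1,11,0,0,0,6],[-0.1,-0.1,11,0,0,0,1.5],[-0.1,-0.1,11,0,0,0,1.5],[-0.1,-0.1,11,0,0,0,1.5]]]'; python3 -c "
from h import *
plan(.688,-.1623,.16,169.8)"
```

```text
clock: 3.15
position: [0.6896, -0.1619, 0.0123]
eef_rot: [-3.141, 0.002, 2.964]
wrist_force: [0.3, -0.5, -0.7]
gripper_width: 0.0398
t 3.15 pos [ 689.6 -161.9   12.3] rpy [-1.7998e+02  1.2000e-01  1.6983e+02] w 39.8 F [ 0.3 -0.5 -0.7]
shift cm [  0.12  -0.07 -14.77] turn [-0.02  0.12  0.03] | dist 14.8
```

```bash
python3 -m jog '[[[0,0,0,0,0,0,1.5],[0,0,0,0,0,0,1.5],[0,0,0,0,0,0,1.5],[0,0,-0.5,0,0,0,1.5],[0,0,-2,0,0,0,1.5],[0,0,-4,0,0,0,1.5],[0,0,-7,0,0,0,1.5],[0,0,-10,0,0,0,1.5],[0,0,-13,0,0,0,1.5],[0,0,-15,0,0,0,1.5]]]'; python3 -c "
from h import *
s,c=np.sin(np.radians(115.1)),np.cos(np.radians(115.1))
x,y=-21.5,-3
X=552.5+c*x-s*y; Y=-394.5+s*x+c*y; print(X,Y)
plan(X/1000,Y/1000,.17,115.1)"
```

```text
clock: 4.15
position: [0.6898, -0.1612, 0.1647]
eef_rot: [3.141, 0.004, 2.965]
wrist_force: [0.2, -0.2, -1.0]
gripper_width: 0.0257
564.3369939860593 -412.69713091050335
t 4.15 pos [ 689.8 -161.2  164.7] rpy [179.99   0.22 169.86] w 25.7 F [ 0.2 -0.2 -1. ]
shift cm [  7.92 -26.96  -0.56] turn [ 0.11  0.2  54.76] | dist 28.1
```

Gripped at 25.7 mm. Moving over the tub next.

```bash
python3 -m jog '[[[0.5,-1.5,-0.5,0,0,4,1.5],[1.5,-4.5,-0.5,0,0,10,1.5],[2.5,-8.5,-0.5,0,0,17,1.5],[3.6,-12.5,-0.5,0,0,25,1.5],[4.8,-16.5,-0.5,0,0,33,1.5],[6,-20.5,-0.5,0,0,41,1.5],[7,-24,-0.5,0,0,48,1.5],[7.7,-26.2,-0.5,0,0,53,1.5],[7.92,-26.9,-0.5,0,0,54.8,1.5],[7.92,-26.96,-0.5,0,0,54.8,1.5]]]'; python3 -m jog '[[[0,0,0,0,0,0,1.5],[0,0,0,0,0,0,1.5],[0,0,0,0,0,0,1.5],[0,0,0,0,0,0,1.5],[0,0,0,0,0,0,1.5],[0,0,0,0,0,0,1.5],[0,0,0,0,0,0,1.5],[0,0,0,0,0,0,1.5],[0,0,0,0,0,0,1.5],[0,0,0,0,0,0,1.5]]]';  python3 -c "
from h import *
plan(.5643,-.4127,.018,115.1)
p,d=capture('side');crop(p,230,220,330,310,'pics/a2.png',6)
plan(.5643,-.4127,.018,115.1)
p,d=capture('top');crop(p,355,130,440,235,'pics/a3.png',5)
"
```

```text
clock: 5.15
position: [0.5629, -0.4132, 0.1662]
eef_rot: [3.141, -0.0, 2.007]
wrist_force: [0.2, 0.4, -2.0]
gripper_width: 0.0257
clock: 6.15
position: [0.5631, -0.413, 0.1659]
eef_rot: [3.142, 0.0, 2.008]
wrist_force: [0.4, 0.2, -1.3]
gripper_width: 0.0257
t 6.15 pos [ 563.1 -413.   165.9] rpy [180.     0.   115.03] w 25.7 F [ 0.4  0.2 -1.3]
shift cm [-0.02  0.12 14.79] turn [ 0.    0.   -0.07] | dist 14.8
t 6.2 pos [ 563.1 -413.   165.9] rpy [180.     0.   115.03] w 25.7 F [-0.3  0.5 -2.2]
shift cm [-0.02  0.12 14.79] turn [ 0.    0.   -0.07] | dist 14.8
```

View pics/a2.png

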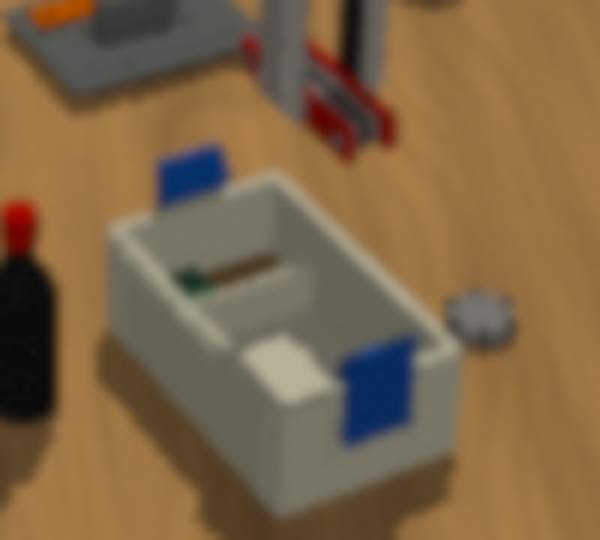

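View pics/a3.png

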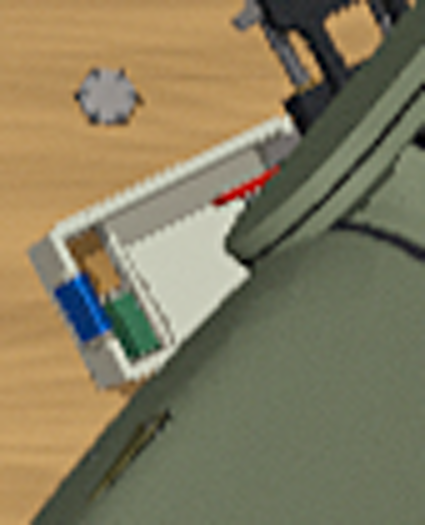

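The side view at (330,100) shows the multitool held level above the tub and in line with its bay. I'll lower it in, let go and lift.

```bash
python3 -m jog '[[[0,0,1,0,0,0,1.5],[0,0.1,3,0,0,0,1.5],[0,0.1,5.5,0,0,0,1.5],[0,0.1,8,0,0,0,1.5],[0,0.1,10.5,0,0,0,1.5],[0,0.1,12.5,0,0,0,1.5],[0,0.1,14,0,0,0,1.5],[0,0.1,14.6,0,0,0,1.5],[0,0.1,14.8,0,0,0,1.5],[0,0.1,14.8,0,0,0,1.5]]]'; python3 -m jog '[[[0,0,0,0,0,0,1.5],[0,0,0.1,0,0,0,1.5],[0,0,0.1,0,0,0,3.8],[0,0,0.1,0,0,0,3.8],[0,0,0.1,0,0,0,3.8],[0,0,0,0,0,0,3.8],[0,0,-2,0,0,0,3.8],[0,0,-5,0,0,0,3.8],[0,0,-9,0,0,0,3.8],[0,0,-13,0,0,0,3.8]]]';  python3 -c "
from h import *
plan(.490,.113,.1,170.1)
p,d=capture('side');crop(p,230,220,330,310,'pics/a4.png',6)
"
```

```text
clock: 7.25
position: [0.5646, -0.413, 0.0186]
eef_rot: [3.141, 0.001, 2.008]
wrist_force: [-0.9, 0.7, -0.4]
gripper_width: 0.026
clock: 8.25
position: [0.5636, -0.4121, 0.1487]
eef_rot: [-3.141, -0.001, 2.008]
wrist_force: [-0.4, -1.0, -1.1]
gripper_width: 0.0375
t 8.25 pos [ 563.6 -412.1  148.7] rpy [-1.7997e+02 -8.0000e-02  1.1503e+02] w 37.5 F [-0.4 -1.  -1.1]
shift cm [50.69 15.55  4.92] turn [ 1.000e-02 -8.000e-02 -5.507e+01] | dist 53.2
```

View pics/a4.png

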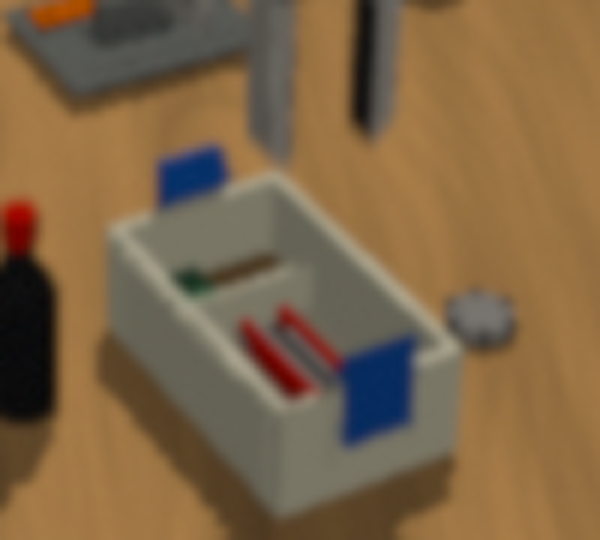

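The multitool now lies along the bay, at (290,350) in the crop. On to the lid.

```bash
python3 -m jog '[[[1.5,0.5,0,0,0,-2,3.8],[5,1.6,0,0,0,-8,3.8],[9.6,3,0,0,0,-15,3.8],[14.2,4.4,0,0,0,-22,3.8],[18.9,5.8,0,0,0,-29,3.8],[23.6,7.2,0,0,0,-36,3.8],[28.3,8.7,0,0,0,-42,3.8],[33,10.1,0,0,0,-48,3.8],[37.7,11.5,0,0,0,-53,3.8],[42.3,12.9,0,0,0,-55.1,3.8]]]'; python3 -c "
from h import *
plan(.490,.113,.06,170.1)"
```

```text
clock: 9.3
position: [0.5015, 0.0272, 0.1483]
eef_rot: [3.141, 0.001, 2.971]
wrist_force: [0.6, -0.9, -0.8]
gripper_width: 0.0379
t 9.3 pos [501.5  27.2 148.3] rpy [1.7999e+02 7.0000e-02 1.7025e+02] w 37.9 F [ 0.6 -0.9 -0.8]
shift cm [2.6  8.26 8.83] turn [0.01 0.07 0.15] | dist 12.4
```

```bash
python3 -m jog '[[[1.2,4,2,0,0,0.1,3.8],[2.1,6.8,4,0,0,0.1,3.8],[2.5,8,6.5,0,0,0.1,3.8],[2.6,8.26,8,0,0,0.1,3.8],[2.6,8.26,8.8,0,0,0.1,3.8],[2.6,8.26,8.8,0,0,0.1,3.8],[2.6,8.26,8.8,0,0,0.1,3.8],[2.6,8.26,8.8,0,0,0.1,3.8],[2.6,8.26,8.8,0,0,0.1,3.8],[2.6,8.26,8.8,0,0,0.1,3.8]]]'; python3 -c "
from h import *
p,d=capture('side');crop(p,190,150,290,240,'pics/a5.png',6)
plan(.490,.113,.0215,170.1)"
```

```text
clock: 10.3
position: [0.4911, 0.1109, 0.0606]
eef_rot: [3.141, 0.001, 2.967]
wrist_force: [-0.1, -0.4, 0.2]
gripper_width: 0.038
t 10.35 pos [490.9 111.   60.4] rpy [1.7999e+02 6.0000e-02 1.7001e+02] w 37.8 F [-1.1 -0.3  0.5]
shift cm [0.13 0.18 3.89] turn [ 0.01  0.06 -0.09] | dist 3.9
```

View pics/a5.png

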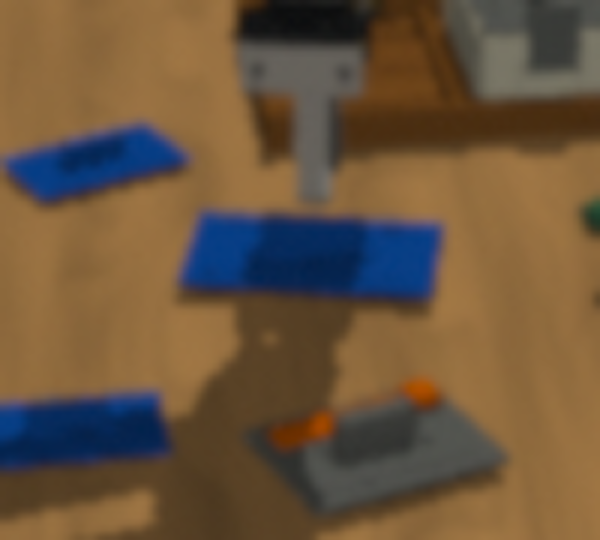

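The fingers at (315,190) are over the lid's middle. I'll descend and grip the handle.

```bash
python3 -m jog '[[[0.1,0.15,1,0,0,0,3.8],[0.1,0.15,2.5,0,0,0,3.8],[0.1,0.15,3.5,0,0,0,3.8],[0.1,0.15,3.9,0,0,0,3.8],[0.1,0.15,3.9,0,0,0,3.8],[0.1,0.15,3.9,0,0,0,0.5],[0.1,0.15,3.9,0,0,0,0.5],[0.1,0.15,3.9,0,0,0,0.5],[0.1,0.15,3.9,0,0,0,0.5],[0.1,0.15,3.9,0,0,0,0.5]]]'; python3 -m jog '[[[0,0,0,0,0,0,0.5],[0,0,-0.3,0,0,0,0.5],[0,0,-1.5,0,0,0,0.5],[0,0,-4,0,0,0,0.5],[0,0,-7,0,0,0,0.5],[0,0,-10,0,0,0,0.5],[0,0,-12,0,0,0,0.5],[0,0,-13,0,0,0,0.5],[0,0,-13,0,0,0,0.5],[0,0,-13,0,0,0,0.5]]]'; python3 -c "
from h import *
p,d=capture('side');crop(p,190,130,290,220,'pics/a6.png',6)
plan(.5525,-.3945,.15,115.2)"
```

```text
clock: 11.35
position: [0.4898, 0.1128, 0.0209]
eef_rot: [-3.142, 0.0, 2.968]
wrist_force: [0.0, -0.2, 0.1]
gripper_width: 0.0137
clock: 12.35
position: [0.4892, 0.1128, 0.1503]
eef_rot: [-3.141, -0.001, 2.968]
wrist_force: [-0.4, -0.2, -0.7]
gripper_width: 0.014
t 12.4 pos [488.7 112.8 149.7] rpy [-1.7997e+02 -1.4000e-01  1.7003e+02] w 14.0 F [ 0.7  0.  -1.4]
shift cm [-1.507e+01 -4.886e+01 -4.000e-02] turn [-0.09 -0.11 54.83] | dist 51.1
```

View pics/a6.png

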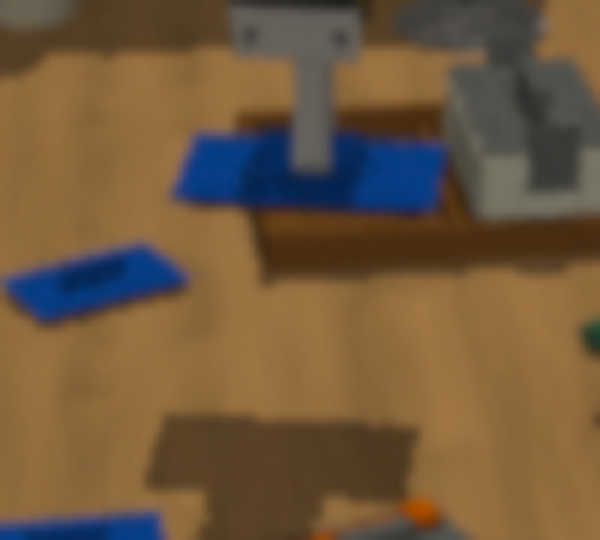

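The lid is lifted level, with the fingers at (313,165) near its middle. I'll carry it to the tub.

```bash
python3 -m jog '[[[-0.4,-1.2,0,0,0,2,0.5],[-1.2,-4,0,0,0,6,0.5],[-2.4,-8,0,0,0,11,0.5],[-3.6,-12,0,0,0,16,0.5],[-5,-16.3,0,0,0,21,0.5],[-6.3,-20.6,0,0,0,26,0.5],[-7.6,-25,0,0,0,31,0.5],[-8.9,-29,0,0,0,35,0.5],[-10.2,-33,0,0,0,39,0.5],[-11.5,-37,0,0,0,43,0.5]]]'; python3 -c "
from h import *
plan(.5525,-.3945,.15,115.2)"
```

```text
clock: 13.4
position: [0.5378, -0.2738, 0.1494]
eef_rot: [-3.141, -0.002, 2.212]
wrist_force: [0.4, 0.7, -0.4]
gripper_width: 0.0138
t 13.4 pos [ 537.8 -273.8  149.4] rpy [-1.7994e+02 -1.4000e-01  1.2674e+02] w 13.8 F [ 0.4  0.7 -0.4]
shift cm [-10.55  -6.04  -0.08] turn [-0.07 -0.13 11.54] | dist 12.2
```

```bash
python3 -m jog '[[[-3,-1.8,0,0,0,3,0.5],[-6,-3.5,0,0,0,6,0.5],[-8.5,-4.9,0,0,0,9,0.5],[-9.9,-5.7,0,0,0,11,0.5],[-10.5,-6,0,0,0,11.5,0.5],[-10.5,-6,0,0,0,11.5,0.5],[-10.5,-6,0,0,0,11.5,0.5],[-10.5,-6,0,0,0,11.5,0.5],[-10.5,-6,0,0,0,11.5,0.5],[-10.5,-6,0,0,0,11.5,0.5]]]'; python3 - <<'E'
from h import *
p,d=capture('side');crop(p,225,190,335,310,'pics/a7.png',5)
p,d=capture('top');crop(p,355,130,440,235,'pics/a8.png',5)
plan(.5525,-.3945,.10,115.2)
E
```

```text
clock: 14.4
position: [0.5545, -0.3907, 0.1512]
eef_rot: [3.142, 0.0, 2.017]
wrist_force: [1.1, 0.1, -0.6]
gripper_width: 0.0139
t 14.5 pos [ 554.5 -391.   151.2] rpy [1.7999e+02 1.0000e-02 1.1557e+02] w 14.0 F [ 0.2 -0.3 -0.1]
shift cm [-0.22 -0.34  5.12] turn [0.01 0.01 0.37] | dist 5.1
```

View pics/a7.png

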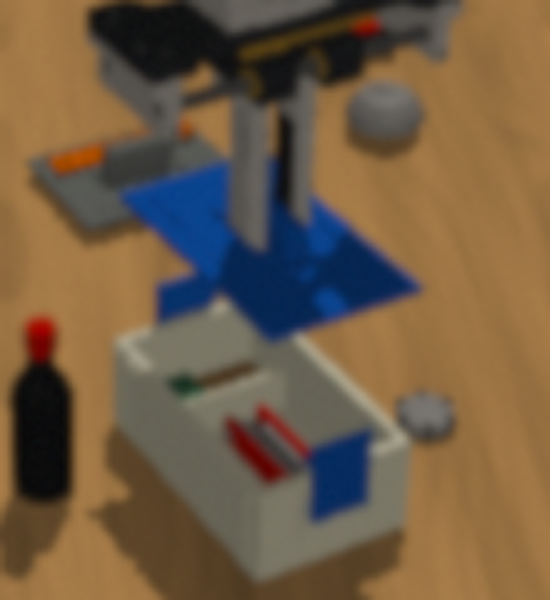

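View pics/a8.png

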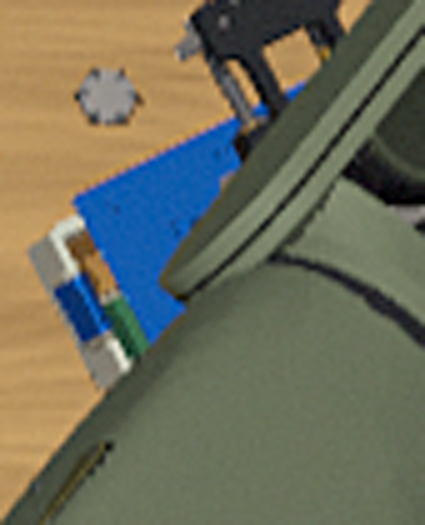

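Lid held over the tub; its corners in the side crop are at (122,195), (420,290) and (272,340). I'll correct the offset, go lower, and check against both the predicted lid and tub outlines.

```bash
python3 -m jog '[[[-0.1,-0.15,1,0,0,0.2,0.5],[-0.22,-0.34,2.5,0,0,0.4,0.5],[-0.22,-0.34,3.5,0,0,0.4,0.5],[-0.22,-0.34,4,0,0,0.4,0.5],[-0.22,-0.34,4,0,0,0.4,0.5],[-0.22,-0.34,4,0,0,0.4,0.5],[-0.22,-0.34,4,0,0,0.4,0.5],[-0.22,-0.34,4,0,0,0.4,0.5],[-0.22,-0.34,4,0,0,0.4,0.5],[-0.22,-0.34,4,0,0,0.4,0.5]]]'; cat > ov.py <<'E'
from h import *
import sys
def overlay(tag):
    plan(.5525,-.3945,.0805,115.1)
    s=read_state();P=s['position'];yaw=s['eef_rot'][2]
    for n,(u0,v0,u1,v1) in (("side",(225,190,335,310)),("top",(355,130,440,235))):
        p,d=capture(n);k=5
        im=cv2.resize(p[v0:v1,u0:u1,::-1],None,fx=k,fy=k,interpolation=cv2.INTER_CUBIC).copy()
        def poly(c,yaw,L,W,z,col):
            q=[]
            for a,b in((1,1),(1,-1),(-1,-1),(-1,1)):
                x=a*L/2;y=b*W/2
                X=[c[0]+np.cos(yaw)*x-np.sin(yaw)*y,c[1]+np.sin(yaw)*x+np.cos(yaw)*y,z]
                u,v=proj(X,n);q.append([(u-u0+.5)*k,(v-v0+.5)*k])
            cv2.polylines(im,[np.array(q).round().astype(np.int32)],True,col,1)
        poly(P[:2],yaw,.15,.09,P[2]-.0095,(0,255,255))
        t=np.radians(115.1)
        poly((.5525,-.3945),t,.15,.09,.055,(0,0,255)); poly((.5525,-.3945),t,.15,.09,0,(0,160,0))
        cv2.imwrite(f"pics/{tag}_{n}.png",im)
overlay(sys.argv[1])
E
python3 ov.py b1
```

```text
clock: 15.5
position: [0.5524, -0.395, 0.1113]
eef_rot: [3.141, 0.001, 2.01]
wrist_force: [0.3, -0.7, -0.6]
gripper_width: 0.0136
t 15.5 pos [ 552.4 -395.   111.3] rpy [1.7999e+02 3.0000e-02 1.1514e+02] w 13.6 F [ 0.3 -0.7 -0.6]
shift cm [0.05 0.03 3.08] turn [0.01 0.03 0.04] | dist 3.1
```

View pics/b1_side.png

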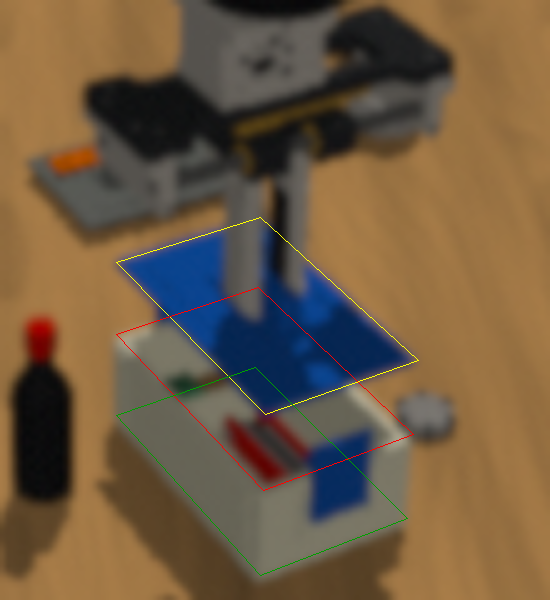

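View pics/b1_top.png

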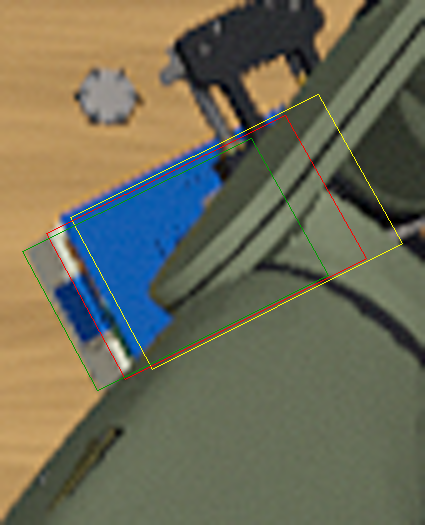

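The side overlay agrees to about a pixel. In the top view the lid's +x edge looks 2–3 mm beyond the prediction. I'll measure lid against tub directly in the same pictures.

```bash
cat > rel.py <<'E'
from h import *
s=read_state()
t=np.radians(115.1);ex=np.array([np.cos(t),np.sin(t)]);ey=np.array([-ex[1],ex[0]]);c=np.array([.5525,-.3945])
print("tcp in tub frame",(np.array(s['position'][:2])-c)@ex*1000,(np.array(s['position'][:2])-c)@ey*1000)
for n in("top","side"):
    p,d=capture(n);X=cloud(d,n);hsv=cv2.cvtColor(p,cv2.COLOR_RGB2HSV);H,S=hsv[...,0].astype(int),hsv[...,1].astype(int)
    x=((X[...,:2]-c)@ex)*1000;y=((X[...,:2]-c)@ey)*1000;z=X[...,2]*1000
    ok=(d>0)&(abs(x)<100)&(abs(y)<70)
    lid=ok&(z>88)&(z<115)&(H>100)&(H<125)&(S>120)
    rim=ok&(z>48)&(z<58)&(S<70)
    print(n,"lid n",lid.sum(),"z",np.median(z[lid]),"rim n",rim.sum(),"z",np.median(z[rim]))
    def edge(m,a,b,hi,lo,hi_b):
        r=[]
        for q in np.arange(lo,hi_b,4):
            k=m&(abs(b-q)<2)
            if k.sum()>2: r.append(a[k].max() if hi else a[k].min())
        return (len(r),round(float(np.median(r)),1),round(float(np.std(r)),1)) if r else None
    for nm,m in(("lid",lid),("rim",rim)):
        print(nm,"+x",edge(m,x,y,1,-38,38),"-x",edge(m,x,y,0,-38,38),"+y",edge(m,y,x,1,-68,68),"-y",edge(m,y,x,0,-68,68))
    crop(p,*((355,160,400,215) if n=="top" else (240,225,315,310)),f"pics/rel_{n}.png",10 if n=="top" else 7)
E
python3 rel.py
```

```text
tcp in tub frame -0.34062428670030626 0.3602602319663994
top lid n 608 z 101.83949774841597 rim n 39 z 53.23092460199165
lid +x (19, 77.9, 1.1) -x (19, 45.8, 26.5) +y (22, -12.7, 22.0) -y (22, -46.3, 0.7)
rim +x (7, 73.3, 0.5) -x (7, 69.6, 0.9) +y None -y None
side lid n 844 z 101.79313632247295 rim n 283 z 52.971909236076286
lid +x (19, 69.4, 29.3) -x (19, -71.9, 1.3) +y (34, 43.0, 2.0) -y (34, -37.4, 18.8)
rim +x (12, 20.9, 66.7) -x (12, -80.1, 40.0) +y (32, 51.1, 1.4) -y (32, 43.3, 40.6)
```

View pics/rel_top.png

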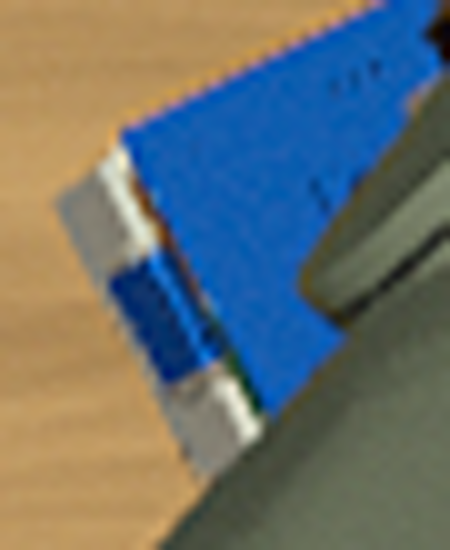

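View pics/rel_side.png

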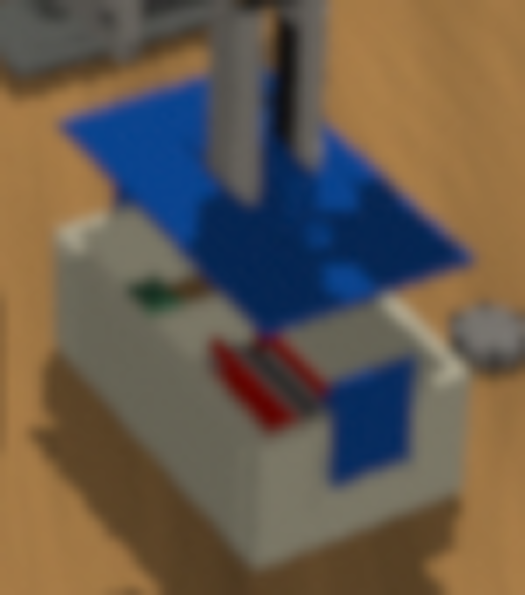

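```bash
python3 - <<'E'
from h import *
t=np.radians(115.1);ex=np.array([np.cos(t),np.sin(t)]);ey=np.array([-ex[1],ex[0]]);c=np.array([.5525,-.3945])
for n in("top","side"):
    z_=np.load(f"pics/{n}0.npz");p,d=z_['p'],z_['d'];X=cloud(d,n);hsv=cv2.cvtColor(p,cv2.COLOR_RGB2HSV);H,S=hsv[...,0].astype(int),hsv[...,1].astype(int)
    x=((X[...,:2]-c)@ex)*1000;y=((X[...,:2]-c)@ey)*1000;z=X[...,2]*1000
    ok=(d>0)&(abs(x)<100)&(abs(y)<60)
    for lo,hi in((50,62),(53,58),(20,45)):
        rim=ok&(z>lo)&(z<hi)&((S<70)|(lo==20)&(S<90))
        def edge(m,a,b,hi,lo,hi_b):
            r=[]
            for q in np.arange(lo,hi_b,4):
                k=m&(abs(b-q)<2)
                if k.sum()>2: r.append(a[k].max() if hi else a[k].min())
            return (len(r),round(float(np.median(r)),1),round(float(np.std(r)),1)) if r else None
        m=rim
        print(n,lo,hi,"+x",edge(m&(x>0),x,y,1,-38,38),"-x",edge(m&(x<0),x,y,0,-38,38),"+y",edge(m&(y>0),y,x,1,-68,68),"-y",edge(m&(y<0),y,x,0,-68,68))
    # catches (blue)
    cb=ok&(H>100)&(H<125)&(S>120)&(z>40)
    for sg in(1,-1):
        k=cb&(x*sg>50); print(n,"catch",sg,"x",np.percentile(x[k],[2,50,98]).round(1),"y",np.percentile(y[k],[1,50,99]).round(1),"z",np.percentile(z[k],[2,98]).round(1))
E
```

```text
top 50 62 +x (8, 73.5, 0.8) -x (11, -74.9, 1.2) +y (31, 46.0, 0.9) -y (22, -45.3, 0.8)
top 53 58 +x (2, 72.2, 0.4) -x (4, -74.5, 1.1) +y (19, 44.9, 1.1) -y (11, -45.2, 0.8)
top 20 45 +x (18, 73.7, 17.6) -x (19, -73.3, 0.6) +y (4, 28.1, 9.9) -y (2, -38.3, 1.8)
top catch 1 x [71.4 78.  80.2] y [-15.    0.3  16.2] z [41.5 79.3]
top catch -1 x [-83.3 -76.6 -71.2] y [-14.4   1.3  16.1] z [59.7 77. ]
side 50 62 +x (15, 70.8, 2.3) -x (10, -81.5, 1.5) +y (29, 50.9, 1.4) -y (18, -39.9, 2.4)
side 53 58 +x (6, 71.4, 2.9) -x (5, -81.4, 0.9) +y (13, 50.8, 1.6) -y (7, -39.6, 0.9)
side 20 45 +x (18, 69.2, 0.8) -x (15, -82.2, 1.7) +y (34, 49.7, 0.8) -y (28, -37.9, 1.0)
side catch 1 x [64.5 69.9 75.9] y [-10.4   5.4  20.1] z [60.4 76.3]
side catch -1 x [-87.1 -83.9 -80.4] y [-9.7  4.8 21.2] z [42.2 79.4]
```

```bash
python3 - <<'E'
from h import *
t=np.radians(115.1);ex=np.array([np.cos(t),np.sin(t)]);ey=np.array([-ex[1],ex[0]]);c=np.array([.5525,-.3945])
def tf(u,v,z,n): 
    X=pix2z(u,v,z,n); return ((X[:2]-c)@ex*1000).round(1),((X[:2]-c)@ey*1000).round(1)
S="side"
for k,q in dict(front=(277.4,287.4),left=(248.6,257.9),right=(306.6,278.3),back=(275.8,248.6)).items(): print("tub",k,tf(q[0]-.4,q[1]-.4,.055,S))
for k,q in dict(left=(248.8,242.8),right=(307.3,262.4),bottom=(277.4,272.8)).items(): print("lid",k,tf(q[0]-.4,q[1]-.4,.1018,S))
z=np.load("pics/side0.npz");p=z['p']; crop(p,240,235,315,310,"pics/s0z.png",8)
p,d=capture("side"); np.savez("pics/s1.npz",p=p,d=d); crop(p,240,225,315,300,"pics/s1z.png",8)
p,d=capture("top"); np.savez("pics/t1.npz",p=p,d=d)
E
```

```text
tub front (np.float64(-73.6), np.float64(44.3))
tub left (np.float64(69.2), np.float64(46.8))
tub right (np.float64(-79.3), np.float64(-39.3))
tub back (np.float64(70.7), np.float64(-40.1))
lid left (np.float64(71.6), np.float64(44.7))
lid right (np.float64(-75.6), np.float64(-40.8))
lid bottom (np.float64(-75.0), np.float64(46.6))
```

View pics/s0z.png

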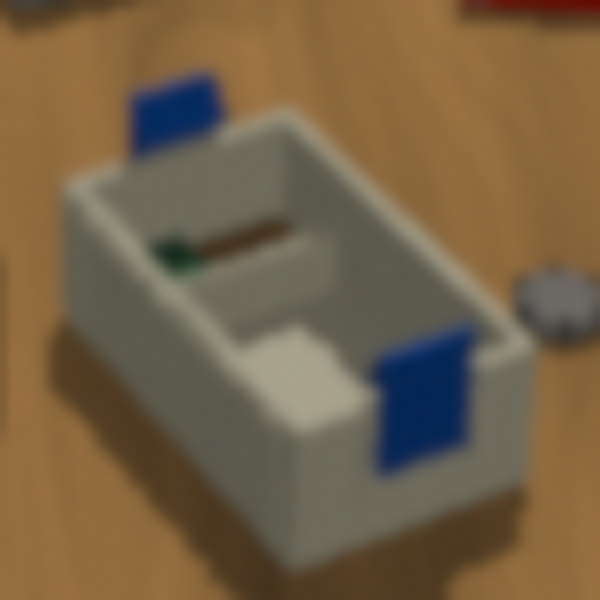

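View pics/s1z.png

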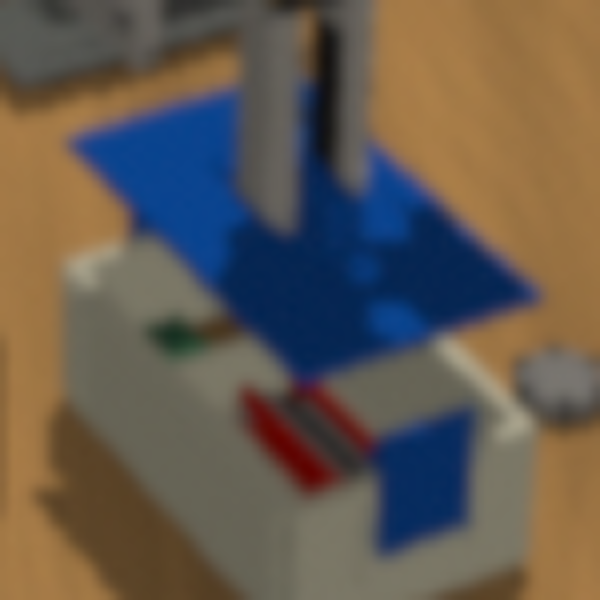

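```bash
python3 - <<'E'
from h import *
t=np.radians(115.1);ex=np.array([np.cos(t),np.sin(t)]);ey=np.array([-ex[1],ex[0]]);c=np.array([.5525,-.3945])
def tf(u,v,z,n="top"): 
    X=pix2z(u,v,z,n); return ((X[:2]-c)@ex*1000).round(1),((X[:2]-c)@ey*1000).round(1)
for q in((62,215),(343,80),(437,250),(155,393)): print("tub",tf(355+(q[0]+.5)/6-.5,140+(q[1]+.5)/6-.5,.055))
for q in((122,135),(265,415),(380,3)): print("lid",tf(355+(q[0]+.5)/10-.5,160+(q[1]+.5)/10-.5,.1018))
# subpixel: blueness profile along tub x in a grid at z=.1018, and tub rim brightness in initial at z=.055
def samp(img,n,x,y,z):
    P=c+x*ex/1000+y*ey/1000; u,v=proj([P[0],P[1],z],n); return cv2.getRectSubPix(img,(1,1),(float(u),float(v)))[0,0]
T=np.load("pics/t1.npz")['p'].astype(np.float32);S1=np.load("pics/s1.npz")['p'].astype(np.float32)
bl=lambda p:np.ascontiguousarray(p[...,2]-p[...,0])
def cross(img,n,z,fixed,axis,a0,a1):
    r=[]
    for f in fixed:
        a=np.arange(a0,a1,.25 if a1>a0 else -.25); v=np.array([samp(img,n,*((q,f) if axis=='x' else (f,q)),z) for q in a])
        h=(v[:8].mean()+v[-8:].mean())/2; i=np.where(np.diff(np.sign(v-h)))[0]
        if len(i): r.append(a[i[0]])
    return np.round(np.median(r),1),np.round(np.std(r),1),len(r)
print("lid top +x",cross(bl(T),"top",.1018,range(-40,10,4),'x',65,86))
print("lid top -y",cross(bl(T),"top",.1018,range(0,70,5),'y',-35,-56))
print("lid side -x(top edge/bottom edge)",cross(bl(S1),"side",.1018,range(-36,40,6),'x',-65,-86),cross(bl(S1),"side",.0968,range(-36,40,6),'x',-65,-86))
print("lid side +y",cross(bl(S1),"side",.1018,range(-60,65,8),'y',35,56),cross(bl(S1),"side",.0968,range(-60,65,8),'y',35,56))
print("lid side +x",cross(bl(S1),"side",.1018,range(0,42,6),'x',65,86))
E
```

```text
tub (np.float64(71.2), np.float64(-45.4))
tub (np.float64(-74.9), np.float64(-43.7))
tub (np.float64(-74.2), np.float64(44.8))
tub (np.float64(72.6), np.float64(45.5))
lid (np.float64(78.8), np.float64(-46.4))
lid (np.float64(80.9), np.float64(35.8))
lid (np.float64(0.6), np.float64(-47.4))
lid top +x (np.float64(79.0), np.float64(0.8), 13)
lid top -y (np.float64(-47.0), np.float64(0.1), 14)Traceback (most recent call last):
  File "<stdin>", line 21, in <module>
  File "<stdin>", line 15, in cross
  File "<stdin>", line 9, in samp
  File "h.py", line 12, in proj
    f,cx,cy,R,t=cam(n); c=R@np.array(X)+t; return f*c[0]/c[2]+cx,f*c[1]/c[2]+cy
                ~~~^^^
  File "h.py", line 4, in cam
    c=camera_params(n); f=192/np.tan(np.radians(c['fov_y']/2)); return f,c['cx'],c['cy'],np.array(c['R']),np.array(c['t'])
ValueError: time passes only in moves, steps and waits
```

```bash
sed -i 's/^def cam(n):/import functools\n@functools.lru_cache\ndef cam(n):/' h.py; cat > edg.py <<'E'
from h import *
t=np.radians(115.1);ex=np.array([np.cos(t),np.sin(t)]);ey=np.array([-ex[1],ex[0]]);c=np.array([.5525,-.3945])
def samp(img,n,x,y,z):
    P=c+x*ex/1000+y*ey/1000; u,v=proj([P[0],P[1],z],n); return cv2.getRectSubPix(img,(1,1),(float(u),float(v)))[0,0]
bl=lambda p:np.ascontiguousarray(p[...,2].astype(np.float32)-p[...,0])
sat=lambda p:np.ascontiguousarray(cv2.cvtColor(p,cv2.COLOR_RGB2HSV)[...,1].astype(np.float32))
def cross(img,n,z,fixed,axis,a0,a1):
    r=[]
    for f in fixed:
        a=np.arange(a0,a1,.25 if a1>a0 else -.25); v=np.array([samp(img,n,*((q,f) if axis=='x' else (f,q)),z) for q in a])
        h=(v[:8].mean()+v[-8:].mean())/2; i=np.where(np.diff(np.sign(v-h)))[0]
        if len(i): r.append(a[i[0]])
    return (round(float(np.median(r)),1),round(float(np.std(r)),1),len(r)) if r else None
E
python3 - <<'E'
from edg import *
S1=np.load("pics/s1.npz")['p']; S0=np.load("pics/side0.npz")['p'];T0=np.load("pics/top0.npz")['p']
B=bl(S1)
for z in(.1018,.0968):
  print("lid side z",z,"-x",cross(B,"side",z,range(-36,40,6),'x',-65,-86),"+y",cross(B,"side",z,range(-60,65,8),'y',35,56),"+x",cross(B,"side",z,range(5,42,6),'x',65,86),"-y",cross(B,"side",z,range(-60,-30,6),'y',-35,-56))
s=sat(S0)
print("tub side rim: -y",cross(s,"side",.055,range(-60,65,8),'y',-40,-56),"+x",cross(s,"side",.055,[-36,-30,-24,24,30,36],'x',68,85))
print("tub side base: -x",cross(s,"side",0.0,range(-36,40,6),'x',-68,-90),"+y",cross(s,"side",0.0,range(-60,65,8),'y',38,56))
s=sat(T0)
print("tub top rim: -y",cross(s,"top",.055,range(-60,65,8),'y',-40,-56),"-x",cross(s,"top",.055,[-36,-30,-24,24,30,36],'x',-70,-85),"+y base",cross(s,"top",.055,range(-60,65,8),'y',41,52))
print("tub top base +x",cross(s,"top",.0,[-36,-30,-24,-18,24,30,36],'x',66,86))
E
```

```text
lid side z 0.1018 -x (-75.8, 0.3, 13) +y (45.8, 0.9, 16) +x (74.2, 0.3, 7) -y (-43.0, 0.3, 5)
lid side z 0.0968 -x (-71.0, 0.2, 13) +y (42.2, 0.8, 16) +x (79.2, 0.2, 7) -y (-47.0, 0.3, 5)
tub side rim: -y (-44.2, 2.3, 16) +x (73.5, 1.2, 6)
tub side base: -x (-80.5, 0.3, 13) +y (49.4, 0.3, 16)
tub top rim: -y (-46.5, 0.4, 16) -x (-76.2, 0.2, 6) +y base (48.2, 0.3, 16)
tub top base +x (74.0, 0.3, 7)
```

Both cameras agree that the lid is about 4.7 mm too far in +x and 2.4 mm too far in −y relative to the tub. I'll correct that, lower slightly and remeasure.

```bash
python3 -m jog '[[[-0.2,-0.1,0.2,0,0,0,0.5],[-0.47,-0.24,0.8,0,0,0,0.5],[-0.47,-0.24,0.8,0,0,0,0.5],[-0.47,-0.24,0.8,0,0,0,0.5],[-0.47,-0.24,0.8,0,0,0,0.5],[-0.47,-0.24,0.8,0,0,0,0.5],[-0.47,-0.24,0.8,0,0,0,0.5],[-0.47,-0.24,0.8,0,0,0,0.5],[-0.47,-0.24,0.8,0,0,0,0.5],[-0.47,-0.24,0.8,0,0,0,0.5]]]'; cat > chk.py <<'E'
from edg import *
import sys
S1,d1=capture("side");T,dt=capture("top")
plan(.5525,-.3945,.0805,115.1)
st=read_state();q=(np.array(st['position'][:2])-c);print("tcp tub frame",(q@ex*1000).round(1),(q@ey*1000).round(1))
z=st['position'][2]-.0095;B=bl(S1);b=z-.005
print("side -x",cross(B,"side",b,range(-36,40,6),'x',-65,-86),"+y",cross(B,"side",b,range(-60,65,8),'y',35,56),"+x",cross(B,"side",z,range(5,42,6),'x',65,86),"-y",cross(B,"side",z,range(-60,-30,6),'y',-35,-56))
B=bl(T);print("top +x",cross(B,"top",z,[-38,-34,-30,-26,-22],'x',65,86),"-y",cross(B,"top",z,range(0,70,5),'y',-35,-56))
crop(S1,240,225,315,300,f"pics/{sys.argv[1]}_s.png",8); crop(T,355,160,400,215,f"pics/{sys.argv[1]}_t.png",10)
s=sat(S1)
print("tub side base: -x",cross(s,"side",0.0,range(-36,40,6),'x',-68,-90),"+y",cross(s,"side",0.0,range(-60,65,8),'y',38,56))
E
python3 chk.py c1
```

```text
clock: 16.8
position: [0.5521, -0.4002, 0.103]
eef_rot: [3.142, 0.0, 2.01]
wrist_force: [0.0, -0.9, -0.8]
gripper_width: 0.0135
t 16.9 pos [ 552.1 -400.2  102.9] rpy [180.     0.   115.14] w 13.8 F [-0.3  1.  -0.4]
shift cm [0.49 0.28 2.24] turn [0.   0.   0.04] | dist 2.3
tcp tub frame -5.0 2.8
side -x (-74.2, 0.7, 13) +y (44.4, 0.8, 16) +x (71.2, 0.2, 7) -y (-41.8, 0.2, 5)
top +x (75.0, 0.2, 5) -y (-44.2, 0.4, 14)
tub side base: -x (-80.5, 0.3, 13) +y (49.4, 0.3, 16)
```

View pics/c1_s.png

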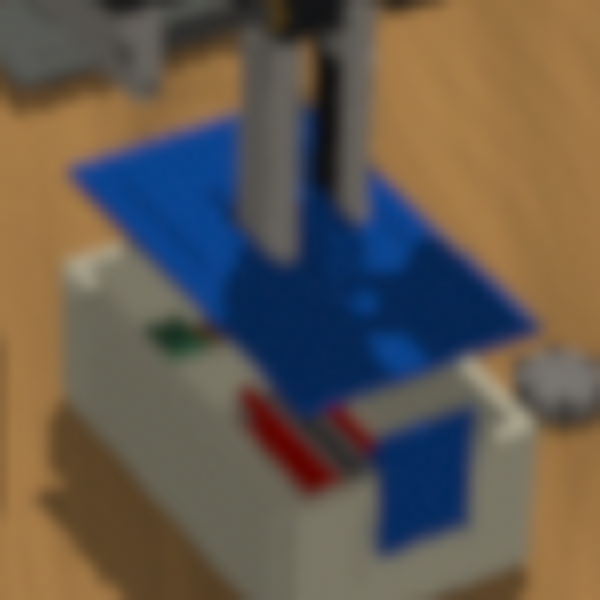

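View pics/c1_t.png

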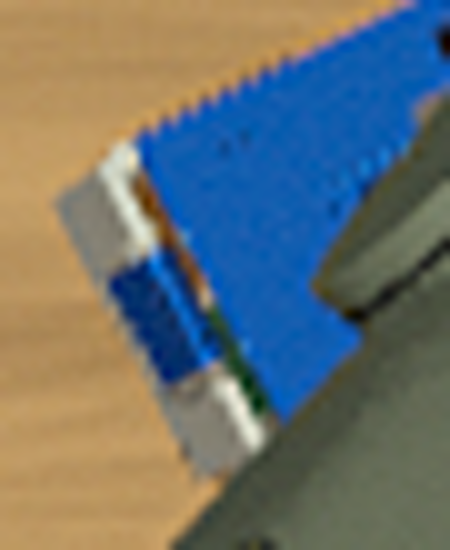

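A small residual of about (−1, +0.5) mm is left. I'll correct that and lower onto the catches while watching the force.

```bash
python3 -m jog '[[[-0.1,-0.05,0.3,0,0,0,0.5],[-0.1,-0.05,0.7,0,0,0,0.5],[-0.1,-0.05,1.1,0,0,0,0.5],[-0.1,-0.05,1.4,0,0,0,0.5],[-0.1,-0.05,1.6,0,0,0,0.5],[-0.1,-0.05,1.8,0,0,0,0.5],[-0.1,-0.05,1.9,0,0,0,0.5],[-0.1,-0.05,1.9,0,0,0,0.5],[-0.1,-0.05,1.9,0,0,0,0.5],[-0.1,-0.05,1.9,0,0,0,0.5]]]'; python3 chk.py c2
```

```text
clock: 17.9
position: [0.552, -0.4012, 0.084]
eef_rot: [3.142, -0.0, 2.01]
wrist_force: [-0.2, -0.4, -1.0]
gripper_width: 0.0138
t 18.0 pos [ 552.  -401.3   84. ] rpy [180.    -0.   115.14] w 13.9 F [-0.  -0.3  0.2]
shift cm [0.59 0.33 0.35] turn [ 0.   -0.    0.04] | dist 0.8
tcp tub frame -5.9 3.3
side -x (-76.2, 3.1, 13) +y (45.0, 0.7, 16) +x (72.0, 2.8, 7) -y (-41.2, 0.3, 5)
top +x (73.5, 0.2, 5) -y (-43.9, 0.2, 14)
tub side base: -x (-80.5, 0.3, 13) +y (49.4, 0.3, 16)
```

View pics/c2_s.png

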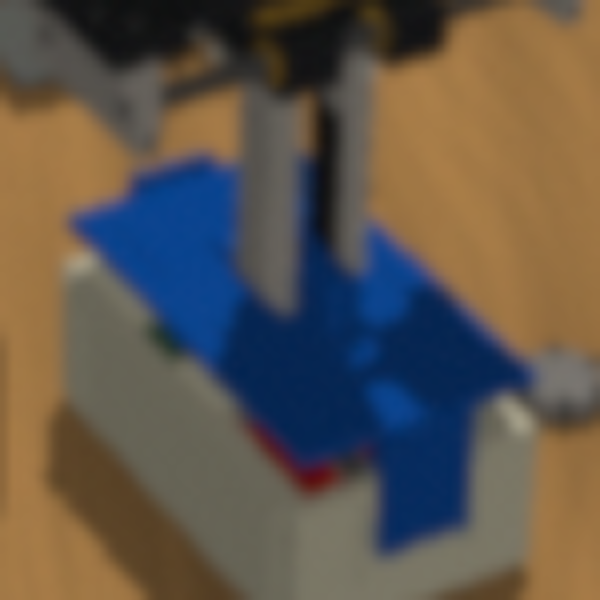

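View pics/c2_t.png

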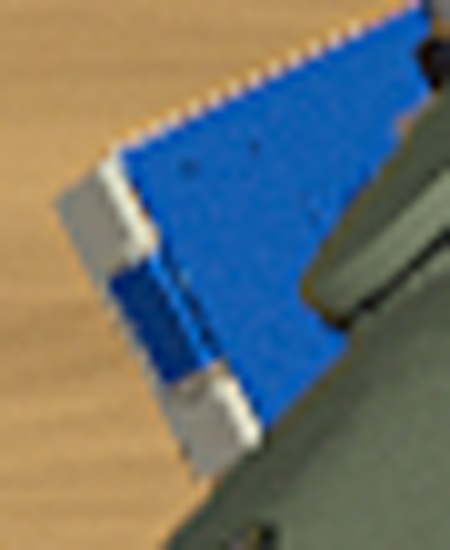

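The lid sits squarely between the catches with no contact force yet. Continuing down.

```bash
python3 -m jog '[[[0,0,0.1,0,0,0,0.5],[0,0,0.2,0,0,0,0.5],[0,0,0.3,0,0,0,0.5],[0,0,0.4,0,0,0,0.5],[0,0,0.5,0,0,0,0.5],[0,0,0.6,0,0,0,0.5],[0,0,0.6,0,0,0,0.5],[0,0,0.6,0,0,0,0.5],[0,0,0.6,0,0,0,0.5],[0,0,0.6,0,0,0,0.5]]]'; python3 chk.py c3
```

```text
clock: 19.0
position: [0.5531, -0.4024, 0.0798]
eef_rot: [3.14, 0.003, 2.009]
wrist_force: [-0.1, -0.1, 6.3]
gripper_width: 0.0135
t 19.1 pos [ 553.1 -402.4   79.8] rpy [179.93   0.2  115.13] w 14.0 F [-0.3  1.5  5.3]
shift cm [ 0.74  0.28 -0.07] turn [0.07 0.2  0.03] | dist 0.8
tcp tub frame -7.4 2.8
side -x (-77.0, 4.5, 13) +y (44.2, 0.7, 16) +x (72.0, 4.3, 7) -y (-41.5, 0.4, 5)
top +x (72.0, 0.2, 5) -y (-44.5, 0.4, 14)
tub side base: -x (-80.5, 0.2, 13) +y (49.5, 0.3, 16)
```

View pics/c3_s.png

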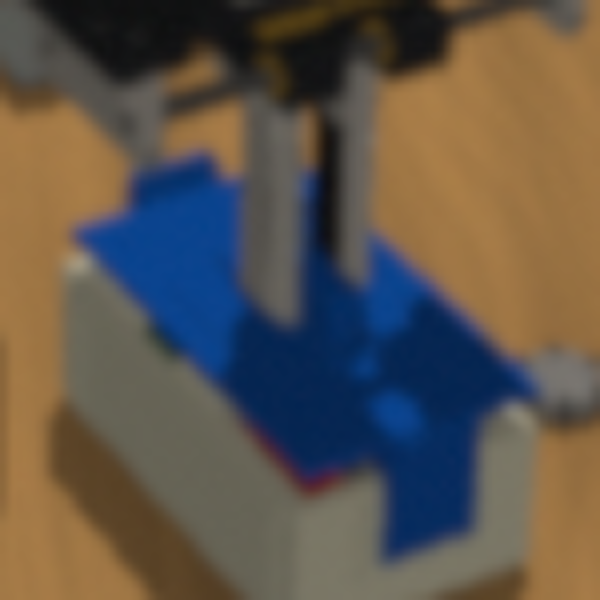

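Contact force is about 6 N, and the sloping heads are guiding the lid slightly towards −x. I'll add 1 mm in that direction and press on.

```bash
python3 -m jog '[[[-0.05,0,0.1,0,0,0,0.5],[-0.1,0,0.2,0,0,0,0.5],[-0.1,0,0.3,0,0,0,0.5],[-0.1,0,0.4,0,0,0,0.5],[-0.1,0,0.5,0,0,0,0.5],[-0.1,0,0.6,0,0,0,0.5],[-0.1,0,0.7,0,0,0,0.5],[-0.1,0,0.8,0,0,0,0.5],[-0.1,0,0.8,0,0,0,0.5],[-0.1,0,0.8,0,0,0,0.5]]]'; python3 chk.py c4
```

```text
clock: 20.1
position: [0.5536, -0.403, 0.0725]
eef_rot: [3.14, 0.003, 2.01]
wrist_force: [-0.6, 1.9, 8.3]
gripper_width: 0.0137
t 20.2 pos [ 553.6 -403.    72.5] rpy [1.7992e+02 1.7000e-01 1.1514e+02] w 13.7 F [-0.7  2.9  8.5]
shift cm [ 0.81  0.26 -0.8 ] turn [0.08 0.17 0.05] | dist 1.2
tcp tub frame -8.2 2.6
side -x (-74.8, 4.0, 13) +y (44.6, 1.3, 16) +x (70.5, 5.2, 7) -y (-42.5, 0.4, 5)
top +x (71.8, 0.2, 5) -y (-44.5, 0.1, 14)
tub side base: -x (-80.5, 0.3, 13) +y (49.5, 0.3, 16)
```

View pics/c4_s.png

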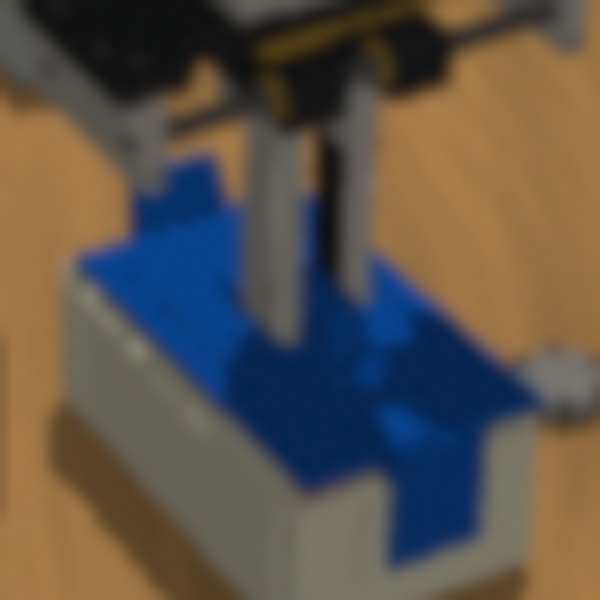

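The ring has entered the mouth, with about 3 mm still to go. Pressing further.

```bash
python3 -m jog '[[[0,-0.05,0.1,0,0,0,0.5],[0,-0.05,0.2,0,0,0,0.5],[0,-0.05,0.3,0,0,0,0.5],[0,-0.05,0.4,0,0,0,0.5],[0,-0.05,0.5,0,0,0,0.5],[0,-0.05,0.6,0,0,0,0.5],[0,-0.05,0.7,0,0,0,0.5],[0,-0.05,0.8,0,0,0,0.5],[0,-0.05,0.8,0,0,0,0.5],[0,-0.05,0.8,0,0,0,0.5]]]'; python3 chk.py c5
```

```text
clock: 21.2
position: [0.5539, -0.4034, 0.0712]
eef_rot: [3.14, 0.004, 2.01]
wrist_force: [-10.2, 9.5, 33.7]
gripper_width: 0.0136
t 21.3 pos [ 553.9 -403.4   71.2] rpy [179.88   0.24 115.17] w 13.5 F [-8.9  9.3 34. ]
shift cm [ 0.86  0.25 -0.93] turn [0.12 0.24 0.07] | dist 1.3
tcp tub frame -8.7 2.5
side -x (-76.0, 3.7, 13) +y (44.0, 1.0, 16) +x (70.5, 5.1, 7) -y (-43.0, 0.7, 5)
top +x (71.5, 0.2, 5) -y (-44.5, 0.1, 14)
tub side base: -x (-80.2, 0.3, 13) +y (49.5, 0.4, 16)
```

View pics/c5_s.png

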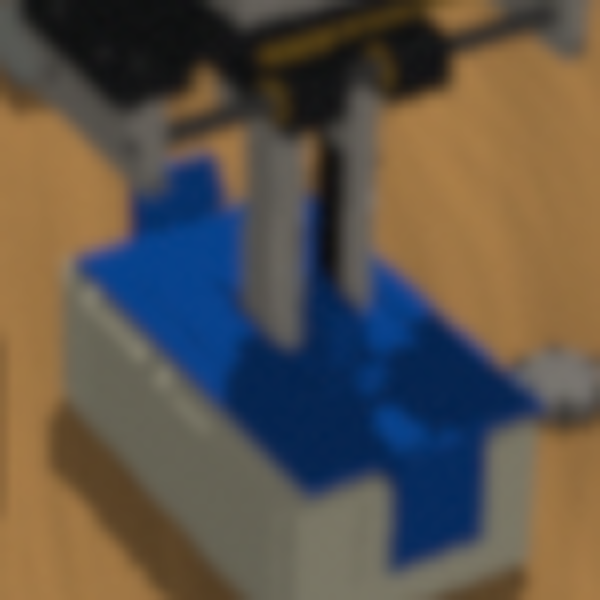

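View pics/c5_t.png

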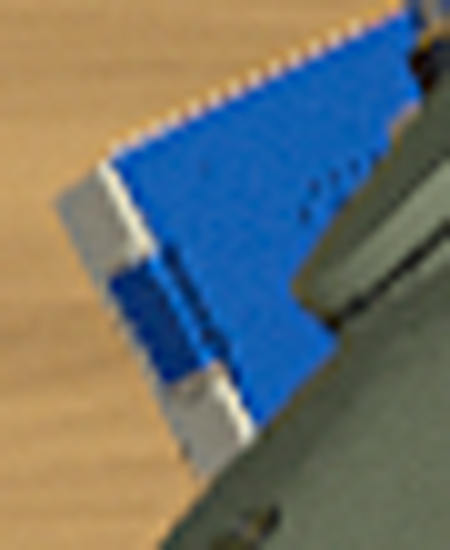

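Force has risen to 34 N, with 13 N along the tub's +x: vertical load is bending the arm towards −x and binding the lid. I'll ease the load, recentre in x, and press again.

```bash
python3 -m jog '[[[0,0,-0.2,0,0,0,0.5],[0,0,-0.5,0,0,0,0.5],[0,0,-0.8,0,0,0,0.5],[0.1,0,-0.8,0,0,0,0.5],[0.2,0,-0.8,0,0,0,0.5],[0.25,0,-0.8,0,0,0,0.5],[0.25,0,-0.8,0,0,0,0.5],[0.25,0,-0.8,0,0,0,0.5],[0.25,0,-0.8,0,0,0,0.5],[0.25,0,-0.8,0,0,0,0.5]]]'; python3 chk.py c6
```

```text
clock: 22.3
position: [0.5524, -0.4014, 0.0714]
eef_rot: [3.14, 0.004, 2.01]
wrist_force: [1.9, -0.8, 6.7]
gripper_width: 0.014
t 22.4 pos [ 552.4 -401.5   71.3] rpy [179.9    0.22 115.13] w 14.1 F [ 1.4 -0.1  6.8]
shift cm [ 0.62  0.31 -0.92] turn [0.1  0.22 0.03] | dist 1.2
tcp tub frame -6.3 3.0
side -x (-73.5, 4.0, 13) +y (44.6, 1.0, 16) +x (70.8, 5.3, 7) -y (-42.0, 0.8, 5)
top +x (74.0, 0.2, 5) -y (-44.5, 0.1, 14)
tub side base: -x (-80.5, 0.3, 13) +y (49.4, 0.4, 16)
```

View pics/c6_s.png

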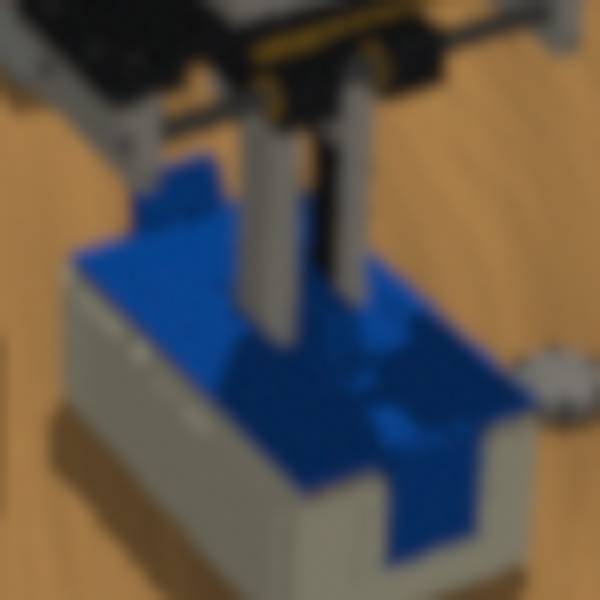

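View pics/c6_t.png

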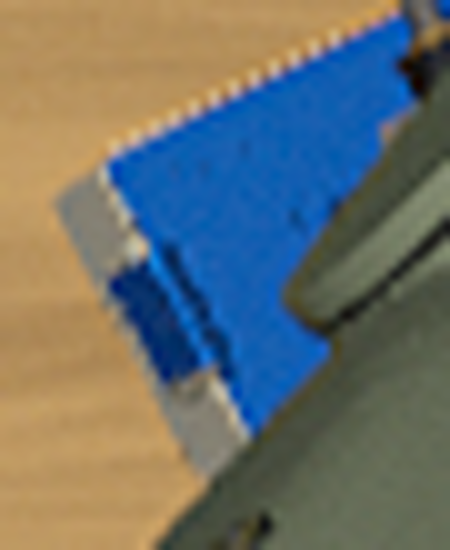

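```bash
python3 -m jog '[[[0,0,0.1,0,0,0,0.5],[0,0,0.2,0,0,0,0.5],[0.05,0,0.3,0,0,0,0.5],[0.05,0,0.4,0,0,0,0.5],[0.1,0,0.5,0,0,0,0.5],[0.1,0,0.6,0,0,0,0.5],[0.15,0,0.7,0,0,0,0.5],[0.15,0,0.7,0,0,0,0.5],[0.15,0,0.7,0,0,0,0.5],[0.15,0,0.7,0,0,0,0.5]]]'; cat >> chk.py <<'E'
for n,d,p in(("side",d1,S1),("top",dt,T)):
    X=cloud(d,n);B=bl(p);x=((X[...,:2]-c)@ex)*1000;y=((X[...,:2]-c)@ey)*1000;zz=X[...,2]*1000
    print(n,"plate z by x:",[(q,round(float(np.median(zz[k])),1),int(k.sum())) for q in range(-60,70,20) for k in [(d>0)&(abs(x-q)<8)&(abs(abs(y)-27)<13)&(B>40)&(zz<85)] if k.sum()>5])
E
python3 chk.py c7
```

```text
clock: 23.4
position: [0.5522, -0.4016, 0.0684]
eef_rot: [3.14, 0.007, 2.009]
wrist_force: [-3.1, 1.5, 20.6]
gripper_width: 0.0138
t 23.5 pos [ 552.2 -401.7   68.4] rpy [179.91   0.42 115.13] w 13.6 F [-3.7  1.2 19.6]
shift cm [ 0.63  0.33 -1.21] turn [0.09 0.42 0.03] | dist 1.4
tcp tub frame -6.4 3.3
side -x (-75.2, 4.5, 13) +y (44.8, 0.5, 16) +x (71.5, 4.1, 7) -y (-40.8, 1.3, 5)
top +x (73.5, 0.3, 5) -y (-44.5, 0.2, 14)
tub side base: -x (-80.5, 0.3, 13) +y (49.5, 0.3, 16)
side plate z by x: [(-60, 59.5, 74), (-40, 59.8, 74), (-20, 59.8, 74), (0, 59.5, 52), (20, 59.9, 40), (40, 59.7, 36), (60, 59.7, 42)]
top plate z by x: [(0, 59.9, 46), (20, 59.8, 55), (40, 59.5, 53), (60, 59.6, 96)]
```

View pics/c7_s.png

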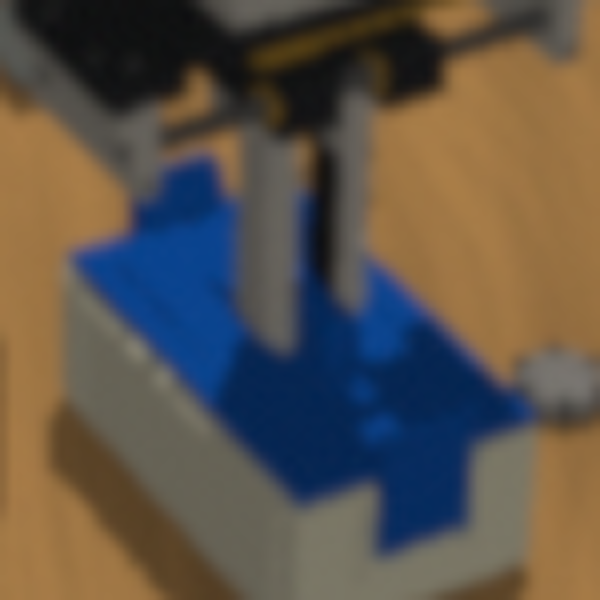

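The plate reads 59.5–59.9 mm at all points (home = 60), and the −x catch has sprung back to its original outline. I'll press a little harder, relax, and check the +x end.

```bash
python3 -m jog '[[[0.05,0,0.1,0,0,0,0.5],[0.05,0,0.2,0,0,0,0.5],[0.05,0,0.3,0,0,0,0.5],[0.05,0,0.4,0,0,0,0.5],[0.05,0,0.4,0,0,0,0.5],[0,0,0.2,0,0,0,0.5],[-0.1,0,-0.1,0,0,0,0.5],[-0.1,0,-0.4,0,0,0,0.5],[-0.1,0,-0.7,0,0,0,0.5],[-0.1,0,-0.8,0,0,0,0.5]]]'; python3 chk.py c8
```

```text
clock: 24.5
position: [0.55, -0.3995, 0.0692]
eef_rot: [-3.141, -0.001, 2.009]
wrist_force: [0.3, -1.4, -3.3]
gripper_width: 0.0139
t 24.6 pos [ 549.9 -399.3   69.1] rpy [-1.7993e+02 -1.1000e-01  1.1513e+02] w 13.8 F [ 1.5 -0.6 -3.7]
shift cm [ 0.32  0.43 -1.14] turn [-0.07 -0.11  0.03] | dist 1.3
tcp tub frame -3.2 4.4
side -x (-73.0, 5.4, 13) +y (45.5, 0.5, 16) +x (73.8, 3.1, 7) -y (-40.5, 1.1, 5)
top +x (76.5, 0.2, 5) -y (-43.2, 0.3, 14)
tub side base: -x (-80.2, 0.3, 13) +y (49.5, 0.3, 16)
side plate z by x: [(-60, 60.2, 73), (-40, 60.5, 70), (-20, 60.9, 75), (0, 60.3, 53), (20, 60.7, 33), (40, 60.0, 36), (60, 61.0, 40)]
top plate z by x: [(0, 61.0, 41), (20, 60.5, 57), (40, 60.8, 59), (60, 60.5, 98)]
```

View pics/c8_s.png

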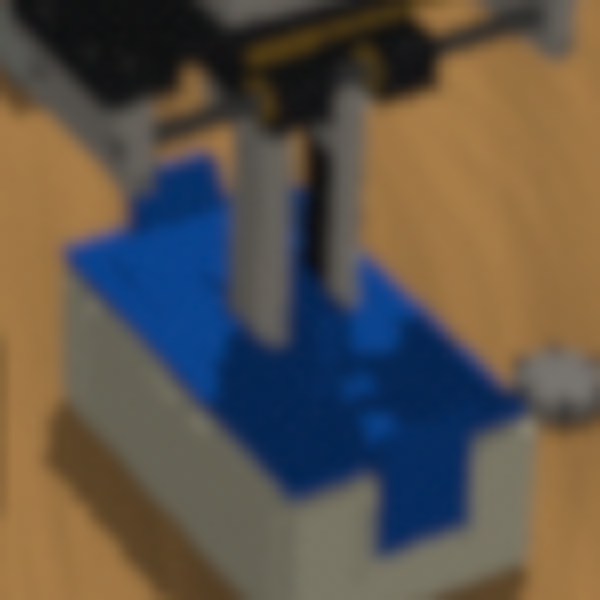

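View pics/c8_t.png

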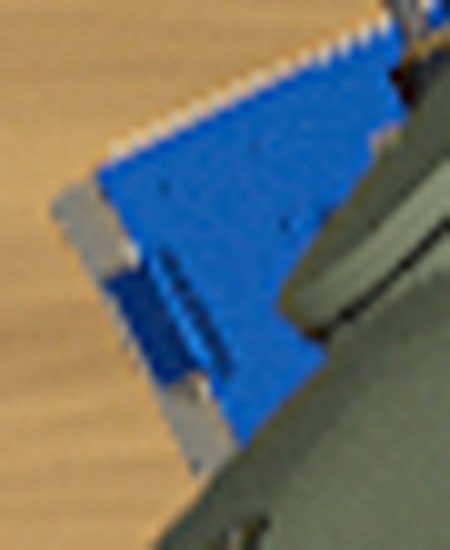

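The lid holds against about 3 N of upward pull with the plate still at 60–61 mm, so both catches appear engaged. I'll recentre slightly and lift a little to verify.

```bash
python3 -m jog '[[[-0.1,0,0.1,0,0,0,0.5],[-0.15,0,0.1,0,0,0,0.5],[-0.15,0,0.1,0,0,0,0.5],[-0.15,0,0,0,0,0,0.5],[-0.15,0,-0.3,0,0,0,0.5],[-0.15,0,-0.7,0,0,0,0.5],[-0.15,0,-1.2,0,0,0,0.5],[-0.15,0,-1.8,0,0,0,0.5],[-0.15,0,-2.3,0,0,0,0.5],[-0.15,0,-2.5,0,0,0,0.5]]]'; python3 - <<'E'
from h import *
plan(.5525,-.3945,.15,115.2)
p,d=capture('side');crop(p,235,195,325,310,'pics/d1.png',6)
p,d=capture('top');crop(p,350,130,440,235,'pics/d2.png',5)
E
```

```text
clock: 25.6
position: [0.5519, -0.4016, 0.0972]
eef_rot: [3.141, 0.002, 2.009]
wrist_force: [0.5, -0.8, -4.7]
gripper_width: 0.0134
t 25.6 pos [ 551.9 -401.6   97.2] rpy [1.7996e+02 1.1000e-01 1.1513e+02] w 13.4 F [ 0.5 -0.8 -4.7]
shift cm [ 0.6   0.36 -5.28] turn [ 0.04  0.11 -0.07] | dist 5.3
```

View pics/d1.png

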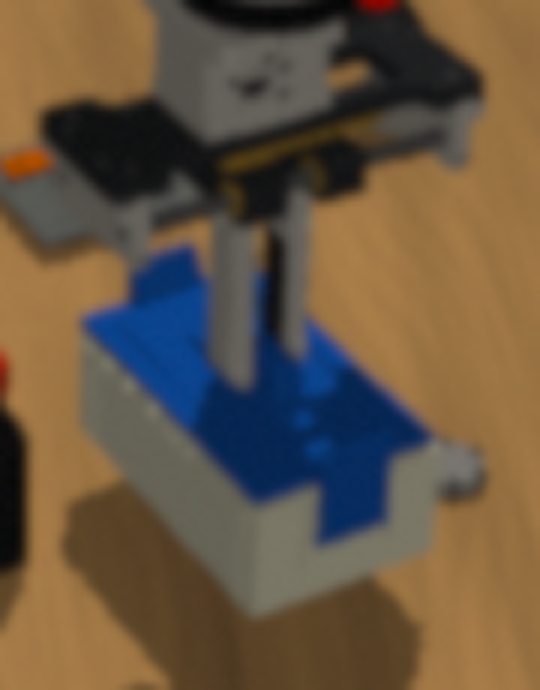

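View pics/d2.png

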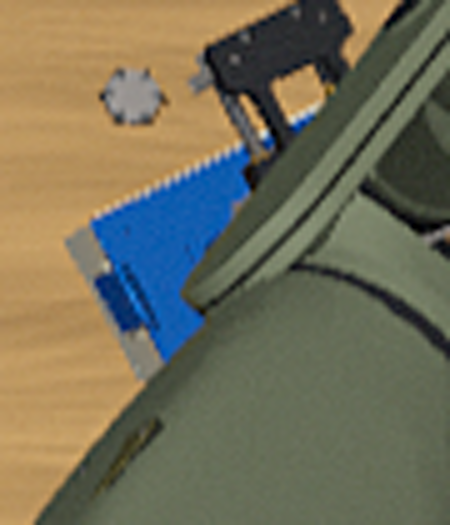

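The closed tub hangs level with the lid seated; the catches at (165,280) and (350,500) are both over the plate. I'll lift clear and carry it to the tray.

```bash
python3 -m jog '[[[0,0,-0.5,0,0,0,0.5],[0,0,-1.5,0,0,0,0.5],[0,0,-2.8,0,0,0,0.5],[0,0,-4,0,0,0,0.5],[0,0,-5.2,0,0,0,0.5],[0,0,-6.2,0,0,0,0.5],[0,0,-6.8,0,0,0,0.5],[0,0,-7,0,0,0,0.5],[0,0,-7,0,0,0,0.5],[0,0,-7,0,0,0,0.5]]]'; python3 - <<'E'
from h import *
plan(.53,.373,.165,94.1)
E
```

```text
clock: 26.7
position: [0.5509, -0.4007, 0.1651]
eef_rot: [-3.141, -0.001, 2.01]
wrist_force: [-0.6, -0.4, -6.1]
gripper_width: 0.0137
t 26.7 pos [ 550.9 -400.7  165.1] rpy [-1.7997e+02 -8.0000e-02  1.1514e+02] w 13.7 F [-0.6 -0.4 -6.1]
shift cm [70.93 30.97  0.09] turn [-0.05 -0.07 21.04] | dist 77.4
```

```bash
python3 -m jog '[[[0.7,0.3,0,0,0,0.2,0.5],[2.4,1,0,0,0,1,0.5],[5,2.2,0,0,0,2,0.5],[8.2,3.6,0,0,0,3,0.5],[11.6,5.1,0,0,0,4,0.5],[15,6.6,0,0,0,5,0.5],[18.4,8,0,0,0,6,0.5],[21.8,9.5,0,0,0,7,0.5],[25.2,11,0,0,0,8,0.5],[28.6,12.5,0,0,0,9,0.5]]]' && python3 - <<'E'
from h import *
plan(.53,.373,.165,94.1)
E
```

```text
clock: 27.7
position: [0.5423, -0.0869, 0.1656]
eef_rot: [-3.141, -0.001, 1.852]
wrist_force: [0.4, -0.1, -5.3]
gripper_width: 0.0136
t 27.7 pos [542.3 -86.9 165.6] rpy [-1.7998e+02 -4.0000e-02  1.0609e+02] w 13.6 F [ 0.4 -0.1 -5.3]
shift cm [44.53 11.57  0.09] turn [-0.02 -0.04 11.99] | dist 46.0
```

```bash
python3 -m jog '[[[3.5,0.9,0,0,0,1,0.5],[7,1.8,0,0,0,2,0.5],[10.5,2.7,0,0,0,3,0.5],[14,3.6,0,0,0,4,0.5],[17.5,4.5,0,0,0,5,0.5],[21,5.5,0,0,0,6,0.5],[24.5,6.4,0,0,0,7,0.5],[28,7.3,0,0,0,8,0.5],[31,8,0,0,0,9,0.5],[34,8.8,0,0,0,10,0.5]]]' && python3 - <<'E'
from h import *
plan(.53,.373,.165,94.1)
E
```

```text
clock: 28.7
position: [0.5318, 0.2637, 0.1655]
eef_rot: [-3.14, 0.0, 1.678]
wrist_force: [1.1, 0.2, -6.1]
gripper_width: 0.0137
t 28.7 pos [531.8 263.7 165.5] rpy [-179.93    0.     96.13] w 13.7 F [ 1.1  0.2 -6.1]
shift cm [10.89  0.98  0.05] turn [-0.07  0.01  2.03] | dist 10.9
```

```bash
python3 -m jog '[[[3,0.3,0,0,0,1,0.5],[6,0.6,0,0,0,2,0.5],[8.5,0.8,0,0,0,2,0.5],[10,0.9,0,0,0,2,0.5],[10.7,1,0,0,0,2,0.5],[10.9,1,0,0,0,2,0.5],[10.9,1,0,0,0,2,0.5],[10.9,1,0.5,0,0,2,0.5],[10.9,1,1.5,0,0,2,0.5],[10.9,1,2.5,0,0,2,0.5]]]' && cat > tr.py <<'E'
from h import *
import sys
plan(.53,.373,.0755,94.1)
t=np.radians(94.1);ex=np.array([np.cos(t),np.sin(t)]);ey=np.array([-ex[1],ex[0]]);c=np.array([.5296,.3774])
for n,b in(("top",(75,120,175,230)),("side",(215,110,315,200))):
    p,d=capture(n);crop(p,*b,f"pics/{sys.argv[1]}_{n}.png",6)
    X=cloud(d,n);x=((X[...,:2]-c)@ex)*1000;y=((X[...,:2]-c)@ey)*1000
    B=p[...,2].astype(int)-p[...,0];k=(d>0)&(B>50)&(abs(x)<100)&(abs(y)<75)
    print(n,"blue n",k.sum(),"x",np.percentile(x[k],[1,99]).round(1),"y",np.percentile(y[k],[1,99]).round(1),"z",np.percentile(X[...,2][k]*1000,[2,50,98]).round(1))
E
python3 tr.py e1
```

```text
clock: 29.7
position: [0.5315, 0.3706, 0.14]
eef_rot: [-3.141, 0.0, 1.642]
wrist_force: [0.2, 0.0, -5.5]
gripper_width: 0.0138
t 29.7 pos [531.5 370.6 140. ] rpy [-1.7998e+02  2.0000e-02  9.4080e+01] w 13.8 F [ 0.2  0.  -5.5]
shift cm [ 0.25 -0.13  6.45] turn [-0.02  0.02 -0.02] | dist 6.5
top blue n 1048 x [-83.5   3.6] y [-47.4  39.8] z [125.5 132.7 155.1]
side blue n 299 x [-95.2  68.3] y [-43.4  41.3] z [105.4 128.6 149.6]
```

View pics/e1_top.png

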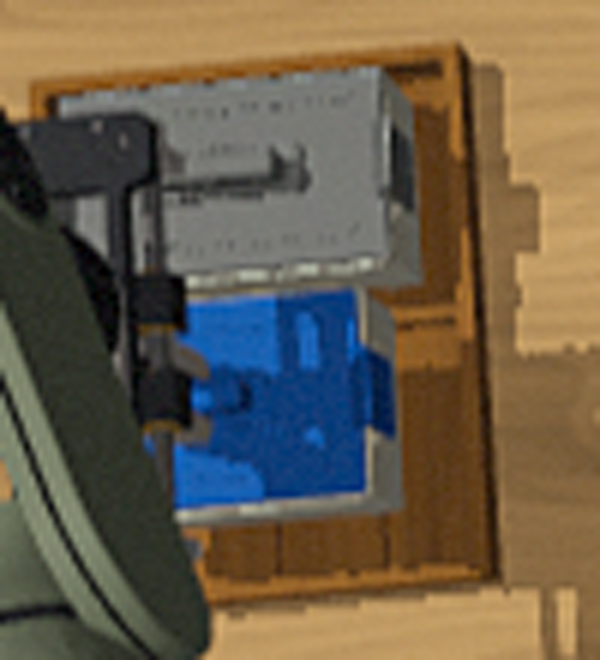

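View pics/e1_side.png

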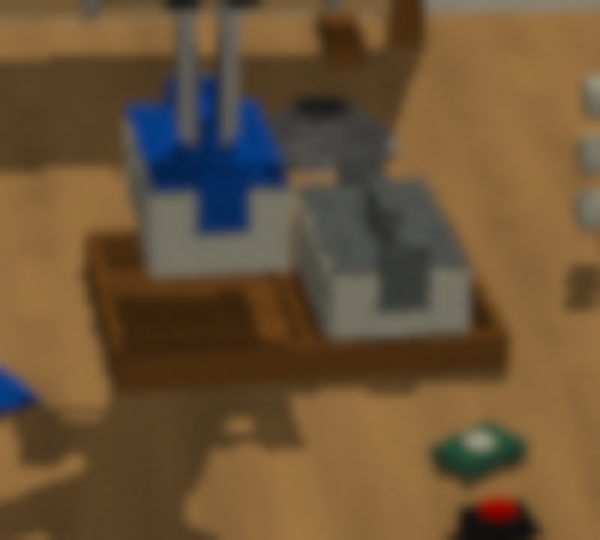

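The top view shows the tub over the empty bay, about 3–4 mm far-side of centre. I'll shift it back 3 mm and lower it.

```bash
python3 -m jog '[[[0,-0.1,0.5,0,0,0,0.5],[0.1,-0.3,1.3,0,0,0,0.5],[0.2,-0.4,2.2,0,0,0,0.5],[0.2,-0.4,3.2,0,0,0,0.5],[0.2,-0.4,4.2,0,0,0,0.5],[0.2,-0.4,5,0,0,0,0.5],[0.2,-0.4,5.6,0,0,0,0.5],[0.2,-0.4,5.9,0,0,0,0.5],[0.2,-0.4,6,0,0,0,0.5],[0.2,-0.4,6,0,0,0,0.5]]]' && python3 tr.py e2
```

```text
clock: 30.8
position: [0.5275, 0.3733, 0.0811]
eef_rot: [3.141, -0.0, 1.643]
wrist_force: [-0.1, -0.3, -4.9]
gripper_width: 0.0141
t 30.8 pos [527.5 373.3  81.1] rpy [ 1.7997e+02 -1.0000e-02  9.4130e+01] w 14.1 F [-0.1 -0.3 -4.9]
shift cm [-0.04  0.25  0.56] turn [ 0.03 -0.01  0.03] | dist 0.6
top blue n 926 x [-80.5   5.1] y [-43.1  43.5] z [63.4 73.7 96. ]
side blue n 295 x [-89.7  67.5] y [-39.7  43.7] z [50.7 72.7 93.9]
```

View pics/e2_top.png

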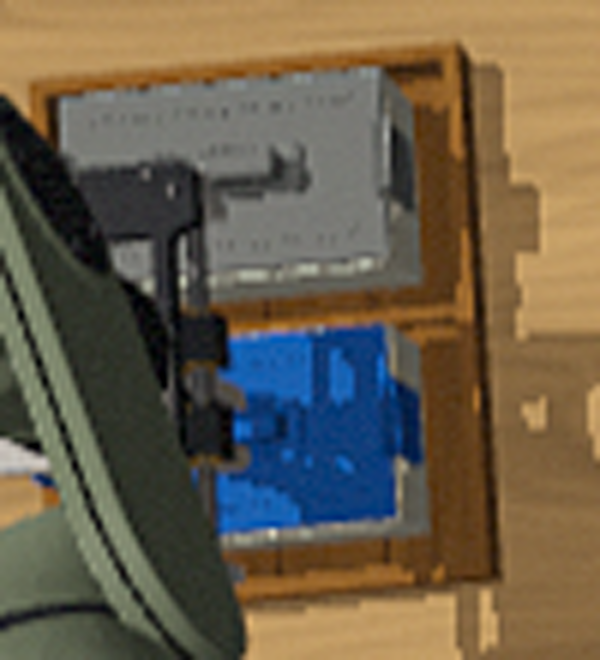

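View pics/e2_side.png

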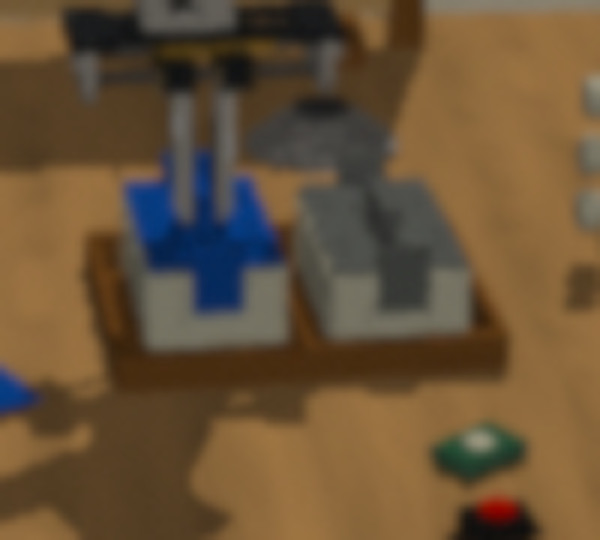

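The tub is centred in the bay (y −43 to 43.5 mm). I'll lower it the last few millimetres.

```bash
python3 -m jog '[[[0,0,0.1,0,0,0,0.5],[0,0,0.2,0,0,0,0.5],[0,0,0.3,0,0,0,0.5],[0,0,0.4,0,0,0,0.5],[0,0,0.5,0,0,0,0.5],[0,0,0.6,0,0,0,0.5],[0,0,0.6,0,0,0,0.5],[0,0,0.6,0,0,0,0.5],[0,0,0.6,0,0,0,0.5],[0,0,0.6,0,0,0,0.5]]]'
```

```text
clock: 31.9
position: [0.5275, 0.3733, 0.0752]
eef_rot: [3.141, -0.0, 1.643]
wrist_force: [0.2, 0.8, -4.3]
gripper_width: 0.0137
```

```bash
python3 -m jog '[[[0,0,0.05,0,0,0,0.5],[0,0,0.1,0,0,0,0.5],[0,0,0.15,0,0,0,0.5],[0,0,0.2,0,0,0,0.5],[0,0,0.25,0,0,0,0.5],[0,0,0.3,0,0,0,0.5],[0,0,0.3,0,0,0,0.5],[0,0,0.3,0,0,0,0.5],[0,0,0.3,0,0,0,0.5],[0,0,0.3,0,0,0,0.5]]]'
```

```text
clock: 32.9
position: [0.528, 0.3736, 0.0744]
eef_rot: [3.14, -0.001, 1.643]
wrist_force: [-2.0, -1.7, 8.2]
gripper_width: 0.014
```

The tub is seated (+8 N). I'll ease off, open and retreat.

```bash
python3 -m jog '[[[0,0,-0.1,0,0,0,0.5],[0,0,-0.15,0,0,0,0.5],[0,0,-0.15,0,0,0,0.5],[0,0,-0.15,0,0,0,3.5],[0,0,-0.15,0,0,0,3.5],[0,0,-0.15,0,0,0,3.5],[0,0,-0.15,0,0,0,3.5],[0,0,-0.8,0,0,0,3.5],[0,0,-2,0,0,0,3.5],[0,0,-4,0,0,0,3.5]]]' && python3 -m jog '[[[0,0,-3,0,0,0,3.5],[0,0,-6,0,0,0,3.5],[0,0,-9,0,0,0,3.5],[-4,0,-11,0,0,0,3.5],[-8,0,-12,0,0,0,3.5],[-12,0,-12,0,0,0,3.5],[-16,0,-12,0,0,0,3.5],[-20,0,-12,0,0,0,3.5],[-24,0,-12,0,0,0,3.5],[-28,0,-12,0,0,0,3.5]]]' && python3 tr.py f1
```

```text
clock: 33.9
position: [0.5242, 0.372, 0.1097]
eef_rot: [-3.134, 0.003, 1.643]
wrist_force: [0.2, -0.3, 0.8]
gripper_width: 0.0351
clock: 34.9
position: [0.5458, 0.0928, 0.2315]
eef_rot: [-3.139, -0.001, 1.644]
wrist_force: [0.0, 0.4, -0.4]
gripper_width: 0.0348
t 34.9 pos [545.8  92.8 231.5] rpy [-1.7983e+02 -4.0000e-02  9.4170e+01] w 34.8 F [ 0.   0.4 -0.4]
shift cm [28.05  0.5  15.62] turn [-0.17 -0.04  0.07] | dist 32.1
top blue n 1872 x [-79.3  79.6] y [-44.1  42.9] z [61.9 67.3 89.2]
side blue n 383 x [-88.   76.4] y [-40.1  42.9] z [42.6 65.8 87.4]
```

View pics/f1_top.png

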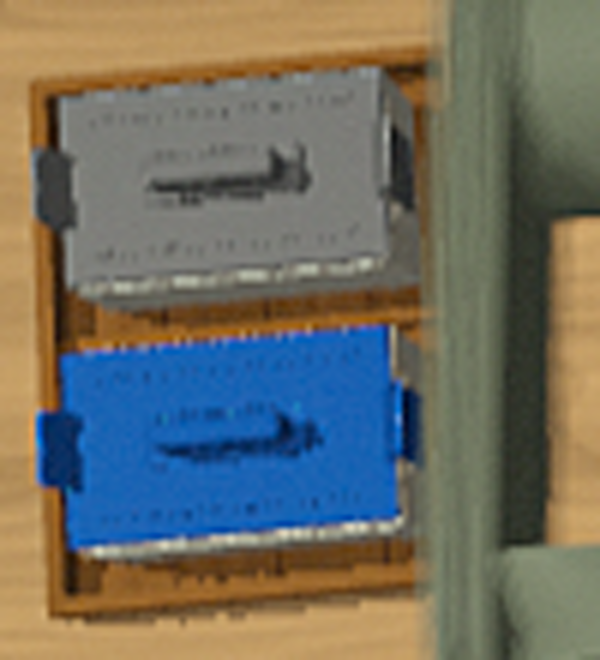

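View pics/f1_side.png

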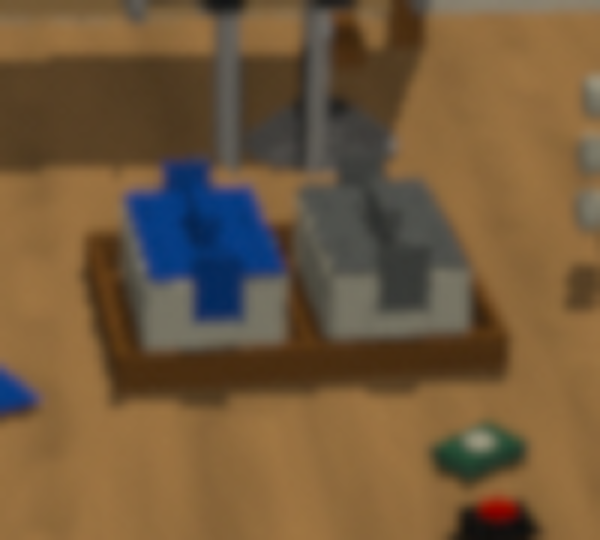

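The closed tub sits in the empty bay, released, with both catches over the plate ends at (58,447) and (405,415). As a last check I'll measure how flat the plate lies and see whether the bystanders moved.

```bash
python3 -m jog '[[[0,-3,-0.5,0,0,0,3.5],[0,-6,-1,0,0,0,3.5],[0,-9,-1,0,0,0,3.5],[0,-10,-1,0,0,0,3.5],[0,-10,-1,0,0,0,3.5],[0,-10,-1,0,0,0,3.5],[0,-10,-1,0,0,0,3.5],[0,-10,-1,0,0,0,3.5],[0,-10,-1,0,0,0,3.5],[0,-10,-1,0,0,0,3.5]]]' >/dev/null; python3 - <<'E'
from h import *
t=np.radians(94.1);ex=np.array([np.cos(t),np.sin(t)]);ey=np.array([-ex[1],ex[0]]);c=np.array([.5296,.3774])
for n in("top","side"):
    p,d=capture(n);cv2.imwrite(f"pics/g_{n}.png",cv2.resize(p[:,:,::-1],(800,600),interpolation=cv2.INTER_CUBIC))
    X=cloud(d,n);x=((X[...,:2]-c)@ex)*1000;y=((X[...,:2]-c)@ey)*1000;z=X[...,2]*1000
    B=p[...,2].astype(int)-p[...,0]
    print(n,[(a,b,round(float(np.median(z[k])),1)) for a in(-65,-40,0,40,62) for b in(-30,30) for k in[(d>0)&(abs(x-a)<8)&(abs(y-b)<8)&(B>40)] if k.sum()>4])
    for sg in(1,-1):
        k=(d>0)&(B>40)&(x*sg>60)&(abs(y)<24)&(z>74)&(abs(x)<100); 
        if k.sum()>3: print("catch",sg,"x",np.percentile(x[k],[5,50,95]).round(1),"z",z[k].max().round(1),k.sum())
print(read_state()['clock'])
E
```

```text
top [(-65, -30, 66.1), (-65, 30, 66.8), (-40, -30, 67.1), (-40, 30, 67.5), (0, -30, 67.2), (0, 30, 68.0), (40, -30, 67.3), (40, 30, 66.5), (62, -30, 66.3), (62, 30, 67.1)]
catch 1 x [71.1 76.6 81. ] z 90.5 62
catch -1 x [-80.6 -77.4 -72.5] z 88.8 39
side [(-65, -30, 65.2), (-65, 30, 64.7), (-40, -30, 66.1), (-40, 30, 62.7), (0, -30, 66.5), (0, 30, 65.5), (40, -30, 65.3), (40, 30, 65.0)]
catch 1 x [68.6 72.9 78. ] z 83.2 14
catch -1 x [-88.4 -82.9 -76.8] z 86.5 21
36.1
```

View pics/g_top.png

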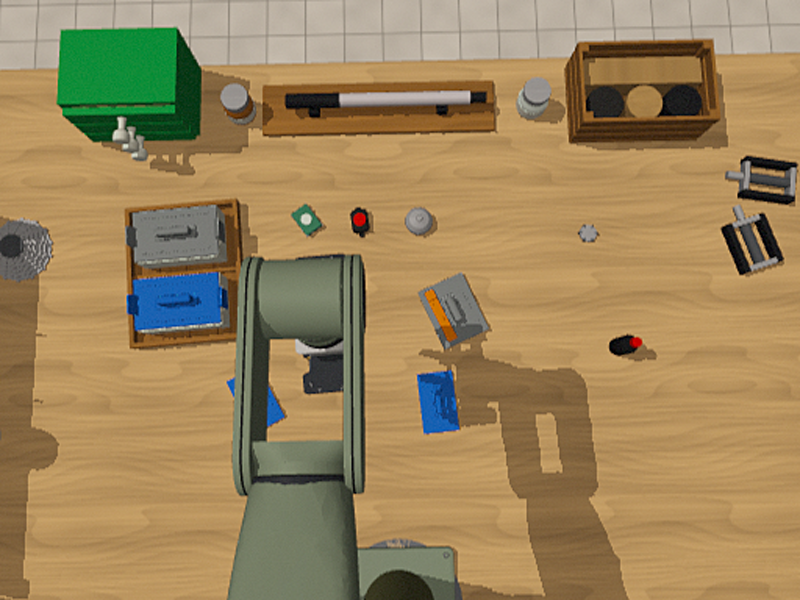

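View pics/g_side.png

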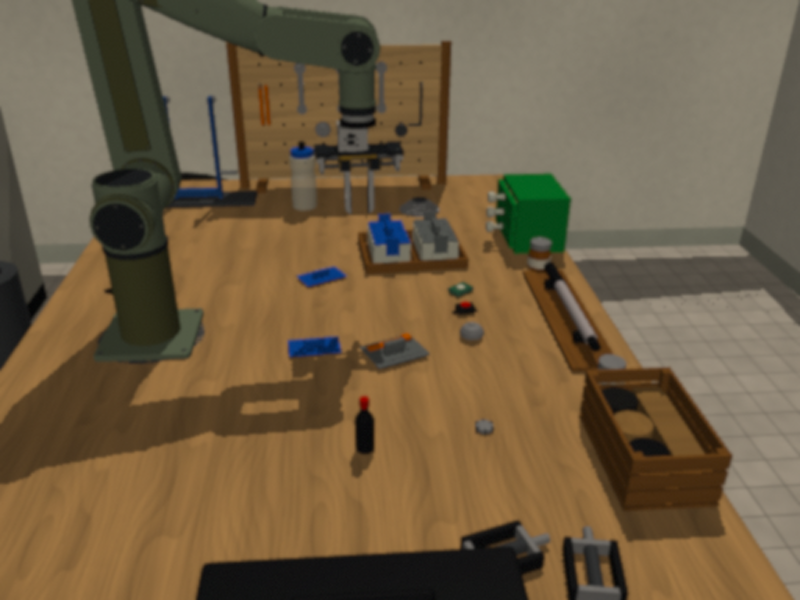

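```bash
python3 -c "
from rig import *
print(job_done())"
```

```text
the job is handed in; nothing more can be done
None
```

I laid the multitool in the tub's long bay and pressed the large blue lid home. I then carried the closed tub by its handle to the empty bay of the bamboo tray, let go and backed the arm away. I handed the job in at about 36 s of the 64 s allowed.

**Last checks:**
- **Lid:** the plate lies flat at about 66–67.5 mm in the top camera (home is 66). Side-camera readings were mostly 65–66.5, with one noisy point at 62.7.
- **Catches:** both stand at their starting positions within about 1.5 mm in the top camera, over the plate ends. The lid carried the loaded tub without coming loose.
- **Bystanders:** the spoke key, bottle, bell, light, tin, spare lid and tyre lever all look unmoved in the pictures.

**What didn't go smoothly:**
- **Camera and grip offsets:** the two cameras disagreed by about 2 mm. The held lid was also about 5 mm off the tub's centre at first, so I aligned lid to tub directly in the pictures.
- **First press:** it bound at about 34 N, so I eased off, recentred and pressed again. The lid went home at about 20 N.

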